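# Deburr the inner edge of a sawn core tube

## Robot

A 6-joint arm with a two-finger parallel gripper is mounted at the origin on the work surface. World frame = base frame: x ahead of the robot, y to its left, z up, the work surface at z = 0. Lengths are in m, angles in rad, forces in N, time in s.
With the tool pointing down it reaches from about 0.3 to 0.875 m from the base axis. Payload 6.4 kg.
Tool frame: the origin (TCP) lies at the very end of the fingers, on their centre line; the grasp point (between the pads) lies 19 mm behind it (ctrl.grip_point_offset is the z of the grasp point in the tool frame, in m); z points along the fingers, y is the direction in which the jaws open and shut (so a half turn about z gives the same grasp; the last joint's range is limited). The gripper opens to 85 mm and grips with 20 to 120 N. Pads are 22 mm wide; open, the fingers measure 114 mm over their backs; the gripper's body (76 mm by 85 mm) begins 54 mm behind the grasp point. The pads swing forward as they close: fully open they stand 13 mm farther back than shut.
Start: joints at [-0.206, 0.181, 1.607, -0, 1.354, -0.206], TCP at [0.575, 0, 0.231] pointing down, gripper open.
Joint ranges: [-2.99, 2.99], [-0.89, 2.07], [0.3, 2.58], [-1.14, 4.28], [0, 2.63], [-3.12, 3.12]. Speed limits (rad/s): [2.57, 2.57, 3.01, 3.14, 3.14, 3.14].

## Interface

Orientations are given as a unit quaternion [w, x, y, z].
In Python, from bench import status, cams, ctrl gives the robot as it stands.
- The arm moves only by the shell command python3 -m handwheel 'ROWS'. ROWS is JSON, a list of rows, each an object with "grip": the finger opening in cm, from 0 to 8.54; "linear": the shift along the tool's x, y, z in cm, a list of three; "rotation": the turn, a rotation vector about the tool's x, y, z in degrees, a list of three. A call has 1 to 12 rows; each row is the pose to reach, as a shift and turn from the pose commanded when the call began, along the tool's axes at that moment; what a row does not reach only later rows make up. A row lasts 1/12 s, in which the tool goes at most 41.7 mm and 7.16 degrees, less where a joint would pass 70% of its speed; a pose out of reach is approached as far as the arm can. A call with a gripper value outside its range is refused whole. The fingers move at their own pace and stop on an object; the grip force is fixed at half the most. Time passes only in rows, so rows that repeat a pose let the fingers close. It gives the time, the measured TCP pose, the force and the opening at its end, in the units of the state.
- status.get_obs(): the state, without advancing time (a new reading comes with each control period).
- cams.camera(name): name is "scene" or "side" or "wrist"; returns the picture (420x560x3 uint8, red, green, blue); there is no depth.
- cams.camera_info(name): a dict with "fovy" (degrees; the focal length in pixels is half the picture's height over the tangent of half this angle, whatever the lens; pixels are square), "cx", "cy" (the principal point, pixels), "k1" (the pictures are not rectified: a ray, as slopes to the right and down, at radius r is drawn at 1 + k1 r^2 times it, then the intrinsics apply), "world_from_camera" (4x4, takes a point from camera to world coordinates); the wrist camera has in their place "mount" (4x4, takes a point from camera to tool coordinates, whose origin is the TCP and whose axes are the flange's). Camera axes: x right, y down, z forward; pixel columns grow to the right and rows downward; lengths in m; the calibration is good to about 2 mm. A picture is of the moment at which its call begins: read the wrist's pose just before it. camera_info takes no time and is no camera call.
- ctrl.hand_in(): hands the job in, once; it reports no verdict.
The state is a dict: "time_s": time; "q": joint angles; "dq": joint speeds; "joint_efforts": joint torques, N m; "eef_pos": TCP position; "eef_rot": TCP orientation; "wrist_force": force on the tool from outside, world axes, zero at the start; "torque": the same for the moment, N m; "opening": opening from 0.0 (shut) to 1.0 (fully open).
Only numpy, scipy, OpenCV 4.12 (cv2) and the standard library are available. Lean on these libraries where they do the work, as an engineer would, in place of code of your own. Each camera call takes 0.05 s, during which the arm holds its last target.

## Task

Take the orange deburring tool from its wooden stand and slowly run its tapered head all the way around the inner edge of the aluminium tube standing in the clamp: start at the red mark, go counter-clockwise as seen from above back to the mark, keeping light, steady sideways pressure on the edge and never pressing hard. Then put the tool back in its stand as it was, let go, and leave the tub, stapler and tin where they are.

Things in the scene. Friction and masses are not known exactly. Their poses are not given: they have to be found in the camera images.
- deburrer: Deburring tool upright in the stand. Origin: centre of the underside of its orange handle, z up the handle. Handle 30 x 30 mm square, 57 mm tall. Below the origin a steel neck, 8 mm in diameter, to 24 mm below, then the tapered head: 14 mm in diameter at its top, narrowing evenly to 5 mm at its blunt tip 40 mm below the origin. 100 to 200 g.
- head (a point): The middle of the tapered head, on the tool's axis 32 mm below the handle's underside, 9.5 mm in diameter there. This level of the head should run at the level of the tube's edge, within 5 mm up or down.
- clamp: Grey 130 mm square clamp fixed to the table; its jaws (70 mm high) and a rubber sleeve hold an upright aluminium tube: outer diameter 76 mm, bore 70 mm, top edge 110 mm above the table, bore open down to 14 mm. Origin: clamp's centre at table height, z up, x towards the red mark. The tube is rigid but stands 3.5 mm off the clamp's centre, in an unknown direction.
- mark (a point): The red mark: the top of the red post beside the tube, 12 mm wide, 98 mm high, 52 mm from the clamp's centre along its x. The edge is to be pressed with 2 to 8 N; more than 12 N between the tool and the tube or clamp gouges it.
- stand: Wooden block 72 x 72 mm, 55 mm high, fixed to the table. Origin: centre of its underside at table height, z up. In its top a round hole, 21 mm in diameter and 46 mm deep, in which the tool stands with the handle's underside on the block's top, tool upright and its axis within 6 mm of the block's.
- tub: Dark wooden tub, 190 mm across, 75 mm high, loose; origin at the centre of its underside. Not to be moved.
- stapler: Black and red stapler, 130 mm long along its y, 36 mm wide, 44 mm high, loose; origin at the centre of its underside. Not to be moved.
- tin: Tin, 64 mm across, 85 mm high, loose; origin at the centre of its underside. Not to be moved.

How it is judged:
On the way, in this order (a step that is already met when the one before it is completed fails the run):
1. the head bears on the inner edge at the red mark (within about 7 mm, at 1 N or more, for 0.3 s without a break) (x of head in the frame of clamp between 0.023 and 0.037 m and y of head in the frame of clamp between -0.007 and 0.007 m and z of head in the frame of clamp between 0.104 and 0.116 m and contact force between deburrer and clamp above 1 N), for 0.3 s.
2. the head bears on the inner edge 40 degrees counter-clockwise from the red mark (within about 7 mm, at 1 N or more, for 0.3 s without a break) (x of head in the frame of clamp between 0.016 and 0.03 m and y of head in the frame of clamp between 0.0123 and 0.0263 m and z of head in the frame of clamp between 0.104 and 0.116 m and contact force between deburrer and clamp above 1 N), for 0.3 s.
3. the head bears on the inner edge 80 degrees counter-clockwise from the red mark (within about 7 mm, at 1 N or more, for 0.3 s without a break) (x of head in the frame of clamp between -0.0018 and 0.0122 m and y of head in the frame of clamp between 0.0225 and 0.0365 m and z of head in the frame of clamp between 0.104 and 0.116 m and contact force between deburrer and clamp above 1 N), for 0.3 s.
4. the head bears on the inner edge 120 degrees counter-clockwise from the red mark (within about 7 mm, at 1 N or more, for 0.3 s without a break) (x of head in the frame of clamp between -0.022 and -0.008 m and y of head in the frame of clamp between 0.019 and 0.033 m and z of head in the frame of clamp between 0.104 and 0.116 m and contact force between deburrer and clamp above 1 N), for 0.3 s.
5. the head bears on the inner edge 160 degrees counter-clockwise from the red mark (within about 7 mm, at 1 N or more, for 0.3 s without a break) (x of head in the frame of clamp between -0.0352 and -0.0212 m and y of head in the frame of clamp between 0.0033 and 0.0173 m and z of head in the frame of clamp between 0.104 and 0.116 m and contact force between deburrer and clamp above 1 N), for 0.3 s.
6. the head bears on the inner edge 200 degrees counter-clockwise from the red mark (within about 7 mm, at 1 N or more, for 0.3 s without a break) (x of head in the frame of clamp between -0.0352 and -0.0212 m and y of head in the frame of clamp between -0.0173 and -0.0033 m and z of head in the frame of clamp between 0.104 and 0.116 m and contact force between deburrer and clamp above 1 N), for 0.3 s.
7. the head bears on the inner edge 240 degrees counter-clockwise from the red mark (within about 7 mm, at 1 N or more, for 0.3 s without a break) (x of head in the frame of clamp between -0.022 and -0.008 m and y of head in the frame of clamp between -0.033 and -0.019 m and z of head in the frame of clamp between 0.104 and 0.116 m and contact force between deburrer and clamp above 1 N), for 0.3 s.
8. the head bears on the inner edge 280 degrees counter-clockwise from the red mark (within about 7 mm, at 1 N or more, for 0.3 s without a break) (x of head in the frame of clamp between -0.0018 and 0.0122 m and y of head in the frame of clamp between -0.0365 and -0.0225 m and z of head in the frame of clamp between 0.104 and 0.116 m and contact force between deburrer and clamp above 1 N), for 0.3 s.
9. the head bears on the inner edge 320 degrees counter-clockwise from the red mark (within about 7 mm, at 1 N or more, for 0.3 s without a break) (x of head in the frame of clamp between 0.016 and 0.03 m and y of head in the frame of clamp between -0.0263 and -0.0123 m and z of head in the frame of clamp between 0.104 and 0.116 m and contact force between deburrer and clamp above 1 N), for 0.3 s.
10. the circle is closed: the head bears on the edge at the red mark again (within about 7 mm, at 1 N or more, for 0.3 s without a break) (all of step 1), for 0.3 s.
At the end, for the whole second after the job is handed in: After the full counter-clockwise circle the tool stands in the stand: axis within 8 mm of the stand's axis, handle's underside on the block's top within 4 mm, upright within 0.1 rad, at rest and released; tub, stapler and tin not moved by more than 15 mm (horizontal distance between deburrer and stand below 0.008 m and z of deburrer in the frame of stand between 0.051 and 0.059 m and angle between deburrer's own z axis and vertical below 0.1 rad and linear speed of deburrer below 0.02 m/s and contact force between the fingers and deburrer below 0.1 N); the robot touches nothing.
It fails at once if the tool presses on the tube or clamp with more than 12 N (contact force between deburrer and clamp above 12 N).
It fails at once if the tub is moved by more than 15 mm or tipped (distance of tub from where it was at the start of the episode above 0.015 m or angle between tub's own z axis and vertical above 0.2 rad).
It fails at once if the stapler is moved by more than 15 mm or tipped (distance of stapler from where it was at the start of the episode above 0.015 m or angle between stapler's own z axis and vertical above 0.2 rad).
It fails at once if the tin is moved by more than 15 mm or tipped (distance of tin from where it was at the start of the episode above 0.015 m or angle between tin's own z axis and vertical above 0.2 rad).
It also fails if it takes over 72 s, if anything falls off the work surface, if the arm or the gripper's body presses on something with over 40 N, if the wrist force passes 120 N, or if a joint passes its speed limit or range.

## Working session

There is one attempt and no reset: what is moved stays moved. The work goes in short steps, Python scripts to look and compute and a shell command to move; the robot and the scene stay as the last step left them, time stands still between calls to the robot, and variables do not carry over. Pictures are saved under pics/ and viewed, and the job is handed in when it is done.

```bash
ls; mkdir -p pics; python3 - <<'E'
from bench import status,cams,ctrl
import cv2
print(status.get_obs()); print(ctrl.grip_point_offset)
for n in ["scene","side","wrist"]:
    print(n,cams.camera_info(n))
    cv2.imwrite(f"pics/{n}0.png",cams.camera(n)[:,:,::-1])
E
```

```text
pics
{'time_s': 0.0, 'q': array([-2.06306176e-01,  1.81515795e-01,  1.60801636e+00,  4.42897589e-06,
        1.35379101e+00, -2.06296462e-01]), 'dq': array([ 0.00017022, -0.00019972,  0.00207845,  0.00087477, -0.0001648 ,
        0.0001249 ]), 'joint_efforts': array([ 3.41415571e-04, -4.44869328e+01, -3.51340663e+01, -2.51131587e-04,
        9.11703974e-03,  3.43231875e-05]), 'eef_pos': array([5.74448341e-01, 1.30816497e-04, 2.30394308e-01]), 'eef_rot': array([-7.25365749e-04,  7.07110290e-01,  7.07102743e-01, -4.71717651e-04]), 'wrist_force': array([ 0.91784456,  0.52684846, -0.1843731 ]), 'torque': array([-0.01807533, -0.02115628,  0.05074397]), 'opening': 0.9980920634749708}
-0.0187
scene {'fovy': 53.69510932970616, 'cx': 278.67596630984025, 'cy': 207.27495246460435, 'k1': -0.011628725731670167, 'world_from_camera': array([[ 0.17796338,  0.52902301, -0.82973712,  1.51017894],
       [ 0.98385131, -0.11204084,  0.13958315, -0.13810422],
       [-0.01912175, -0.84117864, -0.54041914,  0.67083632],
       [ 0.        ,  0.        ,  0.        ,  1.        ]])}
side {'fovy': 48.56272463352658, 'cx': 282.1308320339411, 'cy': 202.56748582370741, 'k1': -0.07561210152532152, 'world_from_camera': array([[ 0.91906268, -0.2045087 ,  0.33689758,  0.15220702],
       [-0.39410858, -0.48013999,  0.78367341, -1.09413931],
       [ 0.00148997, -0.85301921, -0.52187738,  0.83832819],
       [ 0.        ,  0.        ,  0.        ,  1.        ]])}
wrist {'fovy': 66.34426321084759, 'cx': 283.366200393605, 'cy': 210.7354078202976, 'k1': -0.04261653115681147, 'mount': array([[-7.90760299e-05, -9.44280615e-01, -3.29141479e-01,
         8.53628345e-02],
       [ 9.99999757e-01,  1.53434190e-04, -6.80439739e-04,
        -1.22578581e-04],
       [ 6.93027612e-04, -3.29141453e-01,  9.44280373e-01,
        -1.41389201e-01],
       [ 0.00000000e+00,  0.00000000e+00,  0.00000000e+00,
         1.00000000e+00]])}
```

View pics/scene0.png

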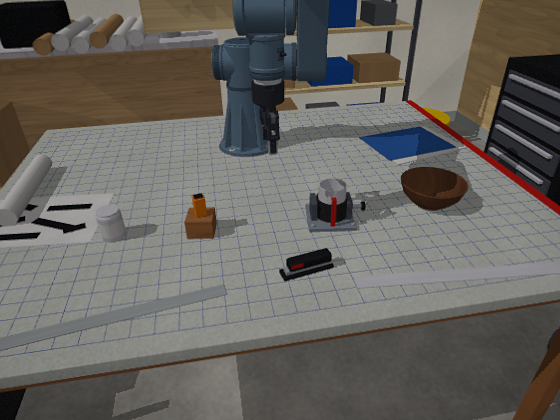

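View pics/side0.png

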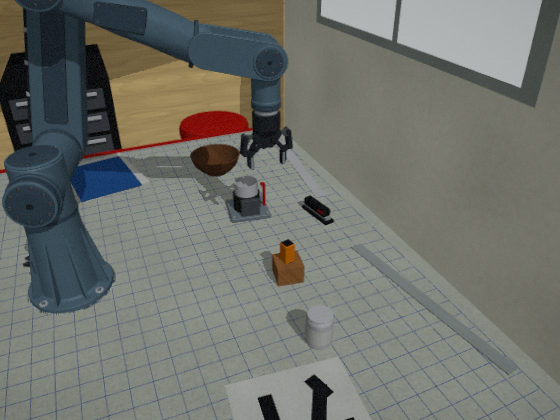

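View pics/wrist0.png

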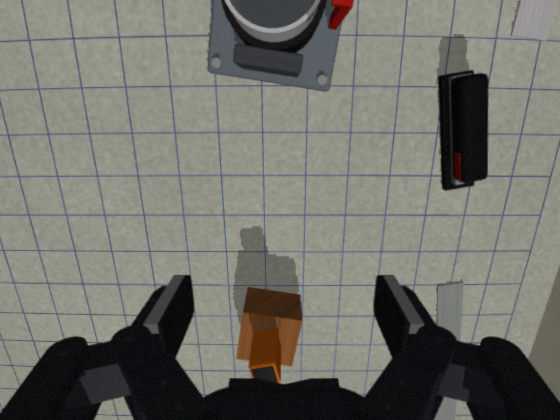

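```bash
cat > h.py <<'E'
import numpy as np, cv2
from scipy.spatial.transform import Rotation as R
from bench import status,cams,ctrl
def Rq(q): return R.from_quat([q[1],q[2],q[3],q[0]]).as_matrix()
def pose():
    o=status.get_obs(); T=np.eye(4); T[:3,:3]=Rq(o['eef_rot']); T[:3,3]=o['eef_pos']; return T
def cam(n,T=None):
    i=cams.camera_info(n)
    W=i['world_from_camera'] if n!='wrist' else (pose() if T is None else T)@i['mount']
    f=210/np.tan(np.radians(i['fovy'])/2)
    return W,f,i['cx'],i['cy'],i['k1']
def ray(n,u,v,T=None):
    W,f,cx,cy,k=cam(n,T)
    d=np.array([(u-cx)/f,(v-cy)/f]); s=d.copy()
    for _ in range(20): s=d/(1+k*(s@s))
    r=W[:3,:3]@np.array([s[0],s[1],1]); return W[:3,3],r/np.linalg.norm(r)
def onz(n,u,v,z,T=None):
    o,r=ray(n,u,v,T); return o+r*(z-o[2])/r[2]
def proj(n,p,T=None):
    W,f,cx,cy,k=cam(n,T); p=np.atleast_2d(p)
    c=(p-W[:3,3])@W[:3,:3]; s=c[:,:2]/c[:,2:]; s=s*(1+k*(s**2).sum(1,keepdims=True))
    return s*f+[cx,cy]
def shot(n,name,crop=None,sc=1):
    T=pose(); im=cams.camera(n)[:,:,::-1].copy(); cv2.imwrite('pics/raw_'+name+'.png',im); np.save('pics/'+name+'.npy',T)
    zoom('raw_'+name,name,crop,sc); return im,T
def zoom(src,dst,crop=None,sc=1):
    im=cv2.imread('pics/'+src+'.png')
    if crop: a,b,c,d=crop; im=im[b:d,a:c]
    cv2.imwrite('pics/'+dst+'.png',cv2.resize(im,None,fx=sc,fy=sc,interpolation=cv2.INTER_CUBIC))
E
python3 - <<'E'
from h import *
zoom('scene0','s_st',(160,170,260,260),8)
zoom('scene0','s_cl',(290,160,390,240),8)
zoom('side0','d_st',(250,220,330,300),7)
zoom('side0','d_cl',(210,160,290,230),8)
E
```

```text
(no output)
```

View pics/s_st.png

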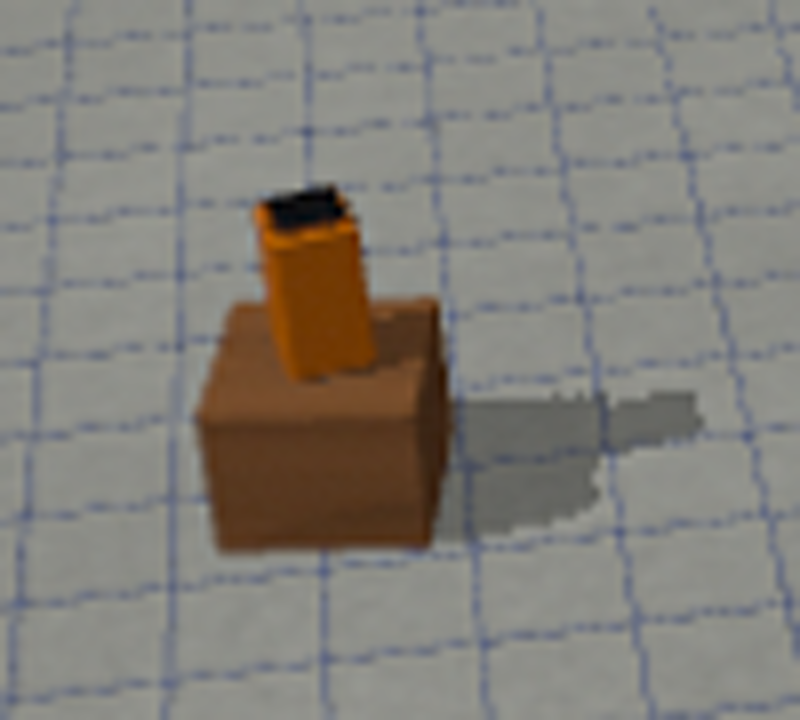

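View pics/s_cl.png

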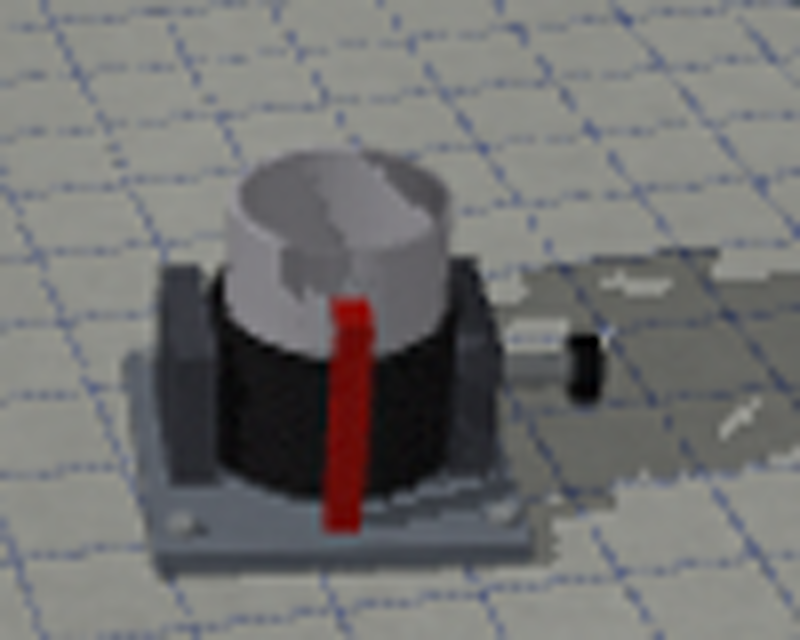

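View pics/d_st.png

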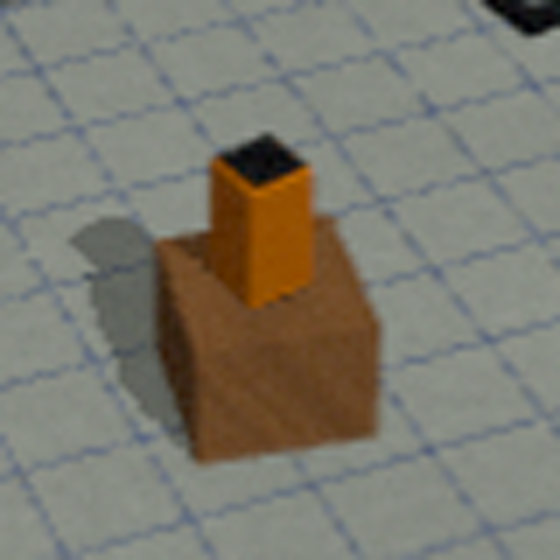

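View pics/d_cl.png

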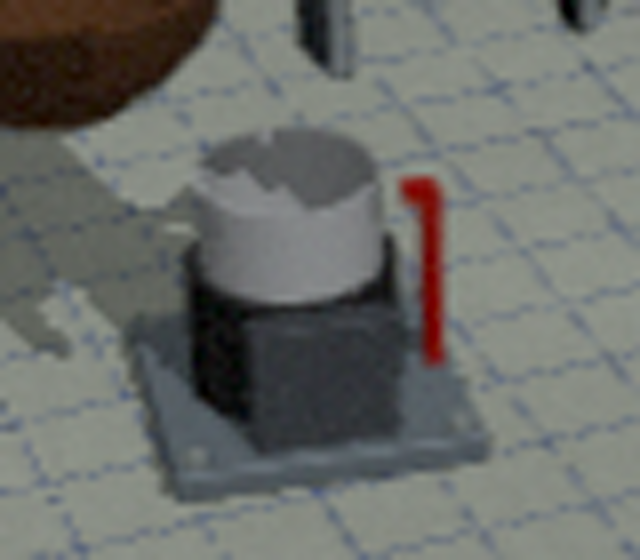

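```bash
python3 - <<'E'
from h import *
np.set_printoptions(precision=4,suppress=True)
S=lambda x,y,a,b,s:(a+x/s-0.5+.5/s, b+y/s-0.5+.5/s)
z=.112
pts=[(256,208),(335,186),(358,226),(270,245)]
c=np.array([onz('scene',*S(x,y,160,170,8),z) for x,y in pts]); print('handle top scene',c,c.mean(0))
pts=[(212,160),(262,133),(312,167),(262,190)]
c=np.array([onz('side',*S(x,y,250,220,7),z) for x,y in pts]); print('handle top side',c,c.mean(0))
pts=[(235,300),(438,300),(415,418),(198,418)]
c=np.array([onz('scene',*S(x,y,160,170,8),.055) for x,y in pts]); print('stand scene',c,c.mean(0))
pts=[(158,242),(328,218),(378,325),(190,352)]
c=np.array([onz('side',*S(x,y,250,220,7),.055) for x,y in pts]); print('stand side',c,c.mean(0))
for n,pts in dict(scene=[(235,195),(342,150),(450,205),(338,252)],).items():
    c=np.array([onz(n,*S(x,y,290,160,8),.11) for x,y in pts]); print('tube',c,c.mean(0))
pts=[(195,172),(290,127),(383,172),(290,212)]
c=np.array([onz('side',*S(x,y,210,160,8),.11) for x,y in pts]); print('tube side',c,c.mean(0))
print('post', onz('scene',*S(352,310,290,160,8),.098), onz('side',*S(422,186,210,160,8),.098))
T=pose()
for uv in [(215,62),(322,80)]: print('screws',onz('wrist',*uv,.012))
for uv in [(440,75),(488,75),(445,188),(487,183)]: print('stap',onz('wrist',*uv,.02))
print('tin',onz('side',319,312,.085),'tub',onz('side',215,155,.075))
E
```

```text
handle top scene [[ 0.5486 -0.2078  0.112 ]
 [ 0.5397 -0.1819  0.112 ]
 [ 0.5672 -0.1751  0.112 ]
 [ 0.5732 -0.2034  0.112 ]] [ 0.5572 -0.1921  0.112 ]
handle top side [[ 0.5366 -0.1853  0.112 ]
 [ 0.5608 -0.1769  0.112 ]
 [ 0.5693 -0.204   0.112 ]
 [ 0.5463 -0.2098  0.112 ]] [ 0.5533 -0.194   0.112 ]
stand scene [[ 0.512  -0.2223  0.055 ]
 [ 0.5267 -0.1531  0.055 ]
 [ 0.5975 -0.164   0.055 ]
 [ 0.5828 -0.2342  0.055 ]] [ 0.5547 -0.1934  0.055 ]
stand side [[ 0.5264 -0.1553  0.055 ]
 [ 0.5938 -0.1674  0.055 ]
 [ 0.5835 -0.235   0.055 ]
 [ 0.5122 -0.2218  0.055 ]] [ 0.554  -0.1949  0.055 ]
tube [[0.5558 0.1354 0.11  ]
 [0.5329 0.18   0.11  ]
 [0.5778 0.2047 0.11  ]
 [0.6    0.1588 0.11  ]] [0.5666 0.1697 0.11  ]
tube side [[0.5312 0.1837 0.11  ]
 [0.5795 0.2051 0.11  ]
 [0.6014 0.1538 0.11  ]
 [0.5557 0.1374 0.11  ]] [0.5669 0.17   0.11  ]
post [0.6177 0.159  0.098 ] [0.6193 0.1569 0.098 ]
screws [0.5033 0.1226 0.012 ]
screws [0.6143 0.1049 0.012 ]
stap [0.7348 0.1106 0.02  ]
stap [0.7855 0.1116 0.02  ]
stap [ 0.7588 -0.0095  0.02  ]
stap [ 0.8071 -0.0034  0.02  ]
tin [ 0.529  -0.4287  0.085 ] tub [0.5473 0.4683 0.075 ]
```

```bash
python3 -m handwheel '[{"grip":8.5,"linear":[4,-0.2,0.2],"rotation":[0,0,0]},{"grip":8.5,"linear":[8,-0.4,0.4],"rotation":[0,0,0]},{"grip":8.5,"linear":[12,-0.6,0.6],"rotation":[0,0,0]},{"grip":8.5,"linear":[15.5,-0.8,0.8],"rotation":[0,0,0]},{"grip":8.5,"linear":[17,-0.9,1],"rotation":[0,0,0]},{"grip":8.5,"linear":[17,-0.9,1],"rotation":[0,0,0]},{"grip":8.5,"linear":[17,-0.9,1],"rotation":[0,0,0]},{"grip":8.5,"linear":[17,-0.9,1],"rotation":[0,0,0]}]'
python3 - <<'E'
from h import *
print(status.get_obs()['dq'],status.get_obs()['wrist_force'])
shot('wrist','w1',None,1.4)
E
```

```text
time_s: 0.82
eef_pos: [0.566, 0.1693, 0.2211]
eef_rot: [0.0, 0.707, 0.707, -0.0]
wrist_force: [-0.3, 0.0, -0.1]
opening: 0.998
[-0.0217001  -0.00525763  0.00093917  0.00075853  0.00129086  0.00138434] [-0.32937895  0.02436356 -0.13330257]
```

View pics/w1.png

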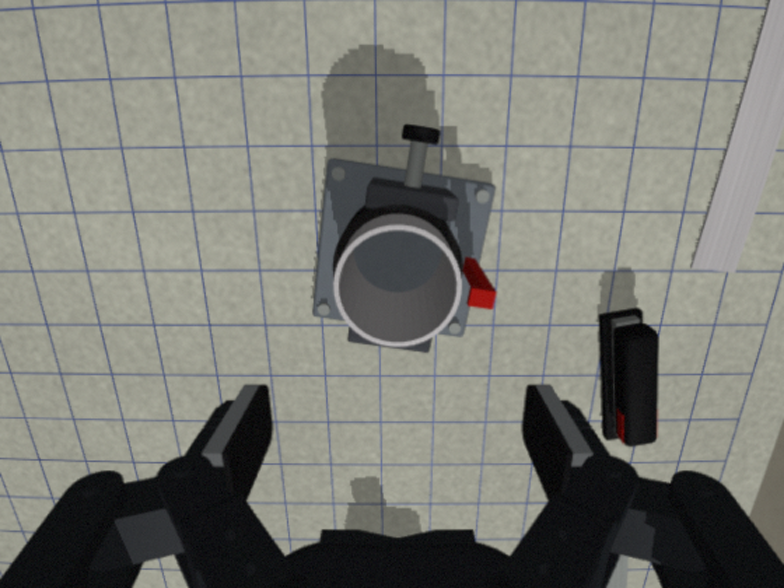

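```bash
python3 - <<'E'
from h import *
np.set_printoptions(precision=4,suppress=True)
T=np.load('pics/w1.npy'); im=cv2.imread('pics/raw_w1.png')
g=cv2.cvtColor(im,cv2.COLOR_BGR2GRAY)
m=((g>150)*255).astype(np.uint8); m[:150]=0;m[255:]=0;m[:,:230]=0;m[:,340:]=0
cs,h=cv2.findContours(m,cv2.RETR_CCOMP,cv2.CHAIN_APPROX_NONE)
for i,c in enumerate(cs):
    if len(c)>100:
        p=np.array([onz('wrist',u,v,.110,T)[:2] for u,v in c[:,0]])
        A=np.c_[2*p,np.ones(len(p))]; s=np.linalg.lstsq(A,(p**2).sum(1),rcond=None)[0]
        r=np.sqrt(s[2]+s[:2]@s[:2]); print('circle',s[:2],r,len(c),np.std(np.linalg.norm(p-s[:2],axis=1)))
f=1/1.4
P=lambda pts,z:np.array([onz('wrist',u*f-.15,v*f-.15,z,T) for u,v in pts])
c=P([(338,174),(483,196),(455,328),(322,309)],.012);print('screws',c,c.mean(0), [np.linalg.norm(c[i]-c[i-1]) for i in range(4)])
c=P([(330,158),(494,183),(464,335),(314,316)],.012);print('plate',c,c.mean(0),[np.linalg.norm(c[i]-c[i-1]) for i in range(4)])
c=P([(470,288),(495,290),(493,307),(468,305)],.098);print('post',c,c.mean(0))
r=im[180:225,320:365].astype(int); mk=(r[:,:,2]>150)&(r[:,:,1]<60); ys,xs=np.nonzero(mk); print('red top pix',xs.mean()+320,ys.mean()+180,mk.sum(),xs.min()+320,xs.max()+320,ys.min()+180,ys.max()+180)
print('post2',onz('wrist',xs.mean()+320,ys.mean()+180,.098,T))
zoom('raw_w1','w1z',(215,100,365,260),5)
E
```

```text
circle [0.5355 0.1346] 0.01271087876754804 110 0.004480202922028929
circle [0.5716 0.1662] 0.04010231680860334 358 0.006718233964049756
circle [0.5659 0.1711] 0.03555437524976803 237 0.00024358784300322506
screws [[0.5209 0.2296 0.012 ]
 [0.6317 0.2132 0.012 ]
 [0.6147 0.103  0.012 ]
 [0.5029 0.1202 0.012 ]] [0.5676 0.1665 0.012 ] [np.float64(0.11086568284051405), np.float64(0.11197330154508231), np.float64(0.1115061349971404), np.float64(0.1131182607217932)]
plate [[0.5154 0.2413 0.012 ]
 [0.6395 0.2231 0.012 ]
 [0.6227 0.0965 0.012 ]
 [0.4958 0.1139 0.012 ]] [0.5684 0.1687 0.012 ] [np.float64(0.1288898039019791), np.float64(0.12546898997326444), np.float64(0.12763419295504602), np.float64(0.12804452950058698)]
post [[0.6109 0.1672 0.098 ]
 [0.6266 0.1659 0.098 ]
 [0.6261 0.1546 0.098 ]
 [0.6103 0.156  0.098 ]] [0.6185 0.1609 0.098 ]
red top pix 344.0988372093023 213.61627906976744 172 336 353 208 219
post2 [0.6188 0.1598 0.098 ]
```

View pics/w1z.png

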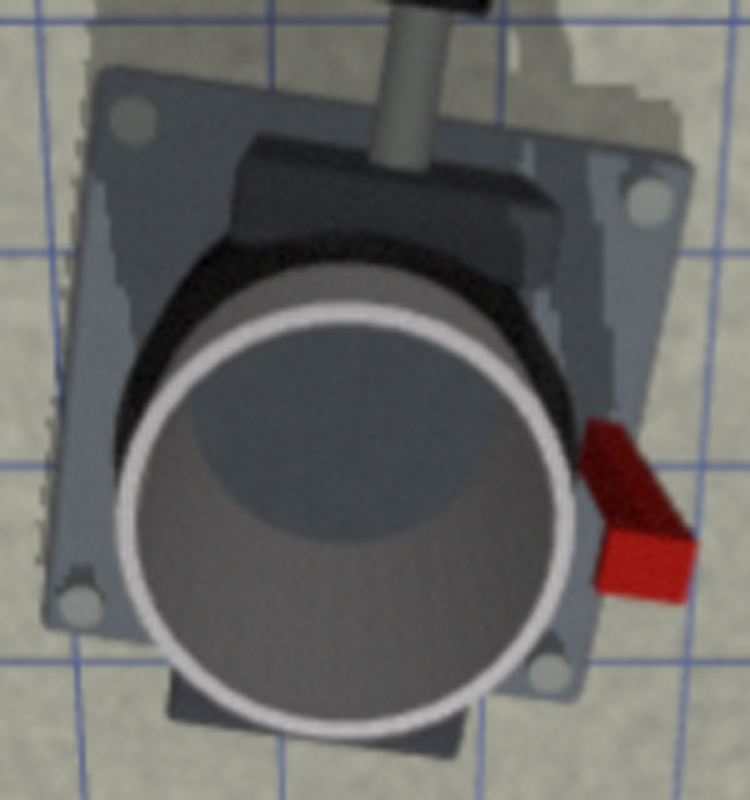

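```bash
python3 -m handwheel '[{"grip":8.5,"linear":[-4,-0.2,0],"rotation":[0,0,-2]},{"grip":8.5,"linear":[-8,-0.3,0.2],"rotation":[0,0,-4]},{"grip":8.5,"linear":[-12,-0.4,0.3],"rotation":[0,0,-6]},{"grip":8.5,"linear":[-16,-0.5,0.4],"rotation":[0,0,-8]},{"grip":8.5,"linear":[-20,-0.6,0.5],"rotation":[0,0,-10]},{"grip":8.5,"linear":[-24,-0.8,0.6],"rotation":[0,0,-12]},{"grip":8.5,"linear":[-28,-0.9,0.6],"rotation":[0,0,-14]},{"grip":8.5,"linear":[-32,-1,0.6],"rotation":[0,0,-15]},{"grip":8.5,"linear":[-35,-1.1,0.6],"rotation":[0,0,-15]},{"grip":8.5,"linear":[-36.2,-1.1,0.6],"rotation":[0,0,-15]},{"grip":8.5,"linear":[-36.2,-1.1,0.6],"rotation":[0,0,-15]},{"grip":8.5,"linear":[-36.2,-1.1,0.6],"rotation":[0,0,-15]}]'
python3 - <<'E'
from h import *
print(status.get_obs()['dq'],status.get_obs()['wrist_force'])
shot('wrist','w2')
zoom('raw_w2','w2z',(200,130,360,250),5)
E
```

```text
time_s: 1.87
eef_pos: [0.5545, -0.1928, 0.2152]
eef_rot: [-0.0, 0.61, 0.792, 0.0]
wrist_force: [-0.1, 0.1, -0.5]
opening: 0.994
[ 0.04358785 -0.00999346  0.01102393  0.0036057   0.0013888   0.00379382] [-0.05879299  0.09759451 -0.48765547]
```

View pics/w2z.png

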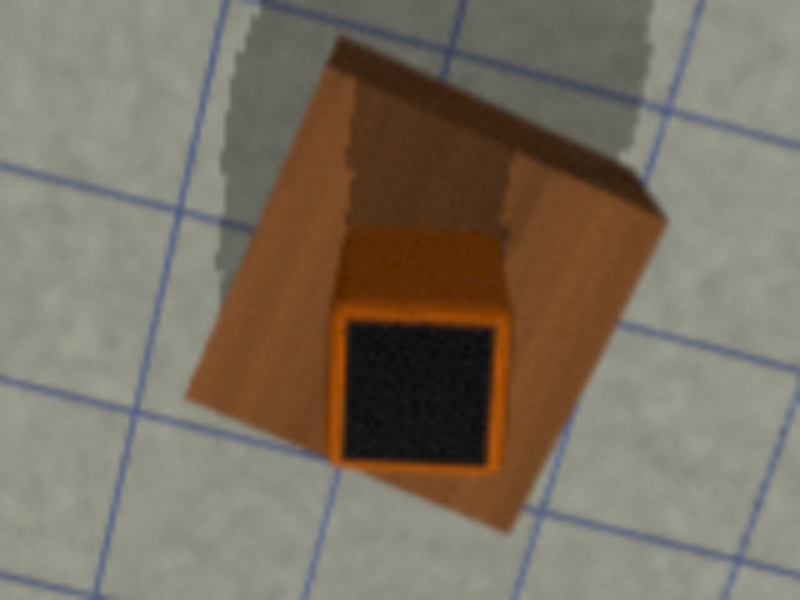

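```bash
python3 - <<'E'
from h import *
np.set_printoptions(precision=4,suppress=True)
T=np.load('pics/w2.npy')
P=lambda pts,z:np.array([onz('wrist',200+u/5-.4,130+v/5-.4,z,T) for u,v in pts])
def rep(n,c):
    m=c.mean(0); e=[c[(i+1)%4]-c[i] for i in range(4)]
    print(n,m,[round(np.linalg.norm(x),4) for x in e],[round(np.degrees(np.arctan2(x[1],x[0])),1) for x in e],'in tool',T[:3,:3].T@(m-T[:3,3]))
rep('handle',P([(336,308),(513,306),(497,472),(331,463)],.112))
rep('black',P([(347,321),(495,322),(489,466),(345,458)],.112))
rep('stand',P([(358,76),(665,220),(510,534),(188,398)],.055))
rep('handle bottom edge z.055? ',P([(349,235),(497,235),(497,472),(331,463)],.055))
E
```

```text
handle [ 0.5536 -0.1898  0.112 ] [np.float64(0.0279), np.float64(0.0282), np.float64(0.0272), np.float64(0.0263)] [np.float64(15.5), np.float64(-79.4), np.float64(-168.5), np.float64(102.1)] in tool [ 0.0031 -0.0001  0.1032]
black [ 0.5537 -0.1905  0.112 ] [np.float64(0.0234), np.float64(0.0245), np.float64(0.0235), np.float64(0.0232)] [np.float64(14.4), np.float64(-76.6), np.float64(-168.6), np.float64(103.2)] in tool [ 0.0024 -0.0002  0.1032]
stand [ 0.5565 -0.1928  0.055 ] [np.float64(0.0645), np.float64(0.0713), np.float64(0.0709), np.float64(0.0721)] [np.float64(-10.2), np.float64(-98.7), np.float64(170.3), np.float64(76.2)] in tool [-0.0006  0.0019  0.1602]
handle bottom edge z.055?  [ 0.5565 -0.2014  0.055 ] [np.float64(0.0284), np.float64(0.0488), np.float64(0.0335), np.float64(0.0471)] [np.float64(14.8), np.float64(-74.3), np.float64(-168.5), np.float64(99.6)] in tool [-0.0089 -0.0003  0.1602]
```

```bash
python3 -m handwheel '[{"grip":8.5,"linear":[0.2,0,3],"rotation":[0,0,2]},{"grip":8.5,"linear":[0.2,0,7],"rotation":[0,0,2]},{"grip":8.5,"linear":[0.2,0,11],"rotation":[0,0,2]},{"grip":8.5,"linear":[0.2,0,14],"rotation":[0,0,2]},{"grip":8.5,"linear":[0.2,0,15.2],"rotation":[0,0,2]},{"grip":8.5,"linear":[0.2,0,15.2],"rotation":[0,0,2]},{"grip":5,"linear":[0.2,0,15.2],"rotation":[0,0,2]},{"grip":4,"linear":[0.2,0,15.2],"rotation":[0,0,2]},{"grip":3.5,"linear":[0.2,0,15.2],"rotation":[0,0,2]},{"grip":3.2,"linear":[0.2,0,15.2],"rotation":[0,0,2]}]'
python3 - <<'E'
from h import *
print(status.get_obs()['dq'],status.get_obs()['wrist_force'])
shot('wrist','w3')
shot('scene','c3')
zoom('raw_c3','c3z',(160,150,260,250),4)
a=cv2.imread('pics/raw_w3.png');b=cv2.imread('pics/c3z.png')
cv2.imwrite('pics/m3.png',np.hstack([a[:,150:,:][:400],b]))
E
```

```text
time_s: 2.75
eef_pos: [0.5559, -0.1907, 0.0656]
eef_rot: [0.002, 0.622, 0.783, 0.0]
wrist_force: [0.5, -0.8, 0.7]
opening: 0.45
[-0.00149616  0.00736624  0.00839629 -0.00056144 -0.00221758 -0.00094758] [ 0.50749815 -0.80847597  0.6998411 ]
```

View pics/m3.png

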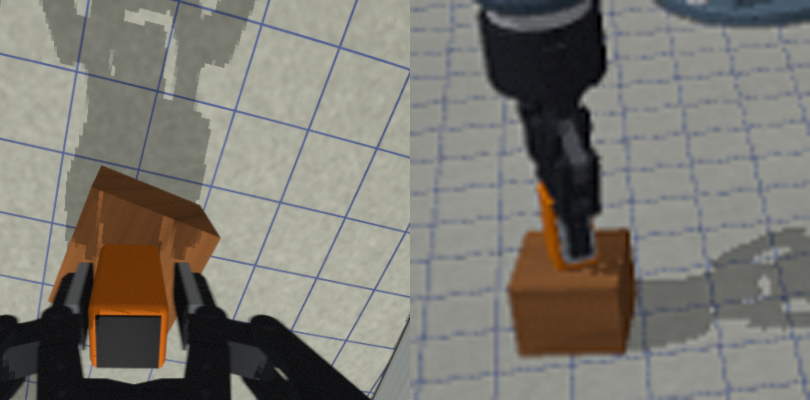

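```bash
python3 - <<'E'
from h import *
np.set_printoptions(precision=4,suppress=True)
zoom('raw_w3','w3z',(220,230,340,380),5)
zoom('raw_c3','c3z',(185,180,225,240),10)
E
```

```text
(no output)
```

View pics/w3z.png

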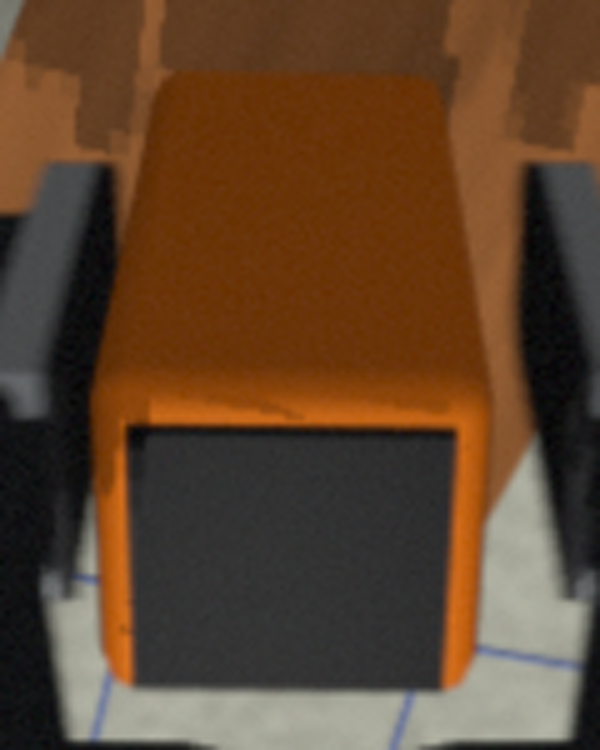

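View pics/c3z.png

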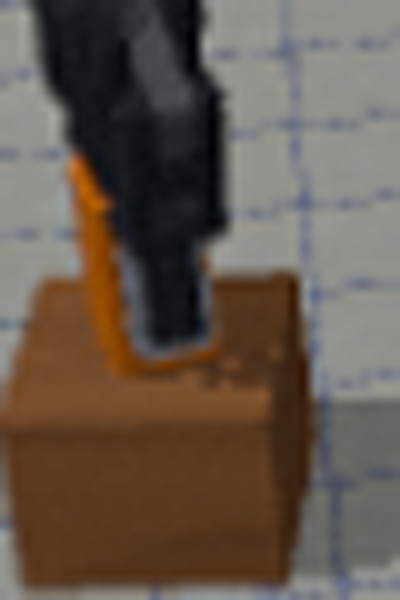

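```bash
python3 - <<'E'
from h import *
np.set_printoptions(precision=4,suppress=True)
T=np.load('pics/w3.npy')
P=lambda pts,z:np.array([T[:3,:3].T@(onz('wrist',220+u/5-.4,230+v/5-.4,z,T)-T[:3,3]) for u,v in pts])*1e3
print(P([(93,395),(488,395),(475,690),(103,690)],.112))
print(P([(150,72),(448,72)],.055))
E
```

```text
[[ 15.8677 -15.9916 -46.5165]
 [ 15.838   11.8038 -46.4371]
 [-11.2371  11.8392 -46.3652]
 [-11.2036 -16.6067 -46.4465]]
[[ 14.1554 -17.6994  10.4836]
 [ 14.126   13.2897  10.5721]]
```

```bash
python3 -m handwheel '[{"grip":3.5,"linear":[0,-0.2,0],"rotation":[0,0,0]},{"grip":3.3,"linear":[0,-0.2,0],"rotation":[0,0,0]},{"grip":3.1,"linear":[0,-0.2,0],"rotation":[0,0,0]},{"grip":2.9,"linear":[0,-0.2,0],"rotation":[0,0,0]},{"grip":2.5,"linear":[0,-0.2,0],"rotation":[0,0,0]},{"grip":1.5,"linear":[0,-0.2,0],"rotation":[0,0,0]},{"grip":1,"linear":[0,-0.2,0],"rotation":[0,0,0]},{"grip":1,"linear":[0,-0.2,0],"rotation":[0,0,0]},{"grip":1,"linear":[0,-0.2,0],"rotation":[0,0,0]}]'
```

```text
time_s: 3.6
eef_pos: [0.5529, -0.1907, 0.0638]
eef_rot: [0.0, 0.623, 0.783, 0.0]
wrist_force: [0.6, -0.2, 4.3]
opening: 0.344
```

```bash
python3 -m handwheel '[{"grip":1,"linear":[0,0,-1],"rotation":[0,0,0]},{"grip":1,"linear":[0,0,-3],"rotation":[0,0,0]},{"grip":1,"linear":[0,0,-6],"rotation":[0,0,0]},{"grip":1,"linear":[0,0,-9],"rotation":[0,0,0]},{"grip":1,"linear":[0,0,-11],"rotation":[0,0,0]},{"grip":1,"linear":[0,0,-12],"rotation":[0,0,0]},{"grip":1,"linear":[0,0,-12],"rotation":[0,0,0]},{"grip":1,"linear":[0,0,-12],"rotation":[0,0,0]}]'
python3 - <<'E'
from h import *
print(status.get_obs()['dq'],status.get_obs()['wrist_force'],status.get_obs()['torque'])
shot('wrist','w4')
shot('side','d4')
zoom('raw_w4','w4z',(220,150,340,380),3)
zoom('raw_d4','d4z',(230,150,340,300),4.6)
a=cv2.imread('pics/w4z.png');b=cv2.imread('pics/d4z.png')
cv2.imwrite('pics/m4.png',np.hstack([a[:590],b[:590][:,:430]]))
E
```

```text
time_s: 4.27
eef_pos: [0.552, -0.1902, 0.1826]
eef_rot: [-0.0, 0.622, 0.783, -0.0]
wrist_force: [-0.1, -0.2, -2.7]
opening: 0.347
[-0.00054703  0.02766195  0.02579726  0.00032141 -0.00303563 -0.0021386 ] [-0.09389076 -0.19421678 -2.74487067] [-0.01285944  0.03045555  0.03361888]
```

View pics/m4.png

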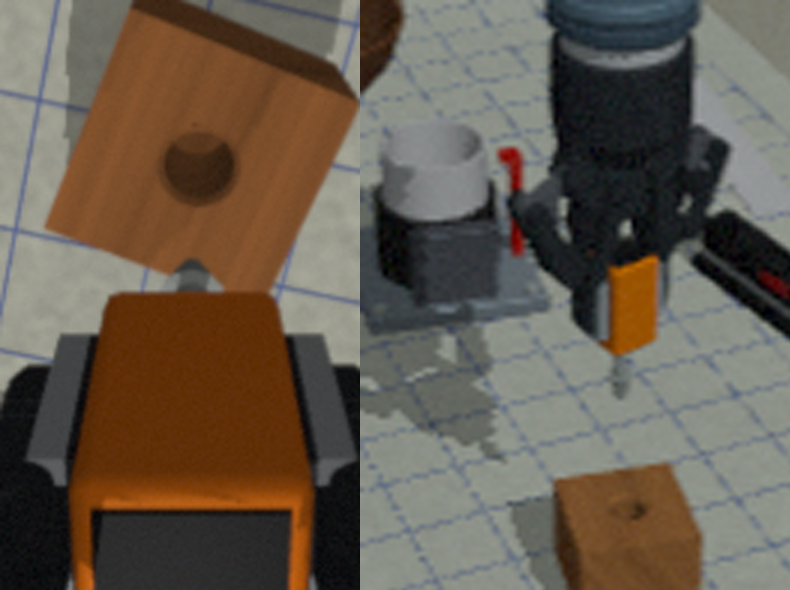

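```bash
python3 - <<'E'
from h import *
np.set_printoptions(precision=4,suppress=True)
T=np.load('pics/w4.npy')
L=lambda p:(T[:3,:3].T@(p-T[:3,3]))*1e3
o,r=ray('wrist',220+192/3-.3,150+262/3-.3,T); 
# side
o2,r2=ray('side',230+(620-360)/4.6-.4,150+393/4.6-.4)
A=np.c_[r,-r2]; t=np.linalg.lstsq(A,o2-o,rcond=None)[0]
print(o+r*t[0],o2+r2*t[1], L(o+r*t[0]),L(o2+r2*t[1]))
zt=T[2,3]-.0488; print('tip wrist at assumed z',L(onz('wrist',220+192/3-.3,150+262/3-.3,zt,T)), L(onz('side',230+(620-360)/4.6-.4,150+393/4.6-.4,zt)))
print('hole',onz('wrist',220+199/3-.3,150+170/3-.3,.055,T), L(onz('wrist',220+199/3-.3,150+170/3-.3,.055,T)))
q=[(220+u/3-.3,150+v/3-.3) for u,v in [(132,12),(357,98),(45,228)]]
c=[onz('wrist',*x,.055,T) for x in q]; print('stand',c,(c[1]+c[2])/2)
P=lambda pts,z:np.array([L(onz('wrist',220+u/3-.3,150+v/3-.3,z,T)) for u,v in pts])
print('handle front top',P([(70,493),(313,493)],T[2,3]+.0482),'bottom',P([(107,293),(277,293)],T[2,3]-.0088))
E
```

```text
[ 0.5518 -0.1891  0.1338] [ 0.5526 -0.1893  0.1339] [ 1.1276  0.0468 48.8349] [ 0.7104  0.8214 48.6499]
tip wrist at assumed z [ 1.1428  0.0468 48.8007] [ 0.8788  0.9479 48.7998]
hole [ 0.555  -0.1939  0.055 ] [ -4.2468   2.1257 127.5901]
stand [array([ 0.5262, -0.1529,  0.055 ]), array([ 0.5942, -0.1624,  0.055 ]), array([ 0.514 , -0.2222,  0.055 ])] [ 0.5541 -0.1923  0.055 ]
handle front top [[ 14.8307 -14.1331 -48.1805]
 [ 14.86    14.0526 -48.2018]] bottom [[ 13.0247 -14.589    8.8188]
 [ 13.0432  14.6536   8.7967]]
```

```bash
python3 -m handwheel '[{"grip":1,"linear":[2,0.6,-0.5],"rotation":[0,0,0]},{"grip":1,"linear":[5.5,1.8,-0.5],"rotation":[0,0,0]},{"grip":1,"linear":[9.2,3,-0.5],"rotation":[0,0,0]},{"grip":1,"linear":[13,4.3,-0.5],"rotation":[0,0,0]},{"grip":1,"linear":[16.8,5.6,-0.5],"rotation":[0,0,0]},{"grip":1,"linear":[20.6,6.9,-0.5],"rotation":[0,0,0]},{"grip":1,"linear":[24.4,8.2,-0.5],"rotation":[0,0,0]},{"grip":1,"linear":[28,9.4,-0.5],"rotation":[0,0,0]},{"grip":1,"linear":[31,10.4,-0.2],"rotation":[0,0,0]},{"grip":1,"linear":[33,11,0],"rotation":[0,0,0]},{"grip":1,"linear":[33.9,11.3,0],"rotation":[0,0,0]},{"grip":1,"linear":[33.9,11.3,0],"rotation":[0,0,0]}]'
python3 -m handwheel '[{"grip":1,"linear":[0,0,0],"rotation":[0,0,0]},{"grip":1,"linear":[0,0,0],"rotation":[0,0,0]}]'
python3 - <<'E'
from h import *
np.set_printoptions(precision=4,suppress=True)
o=status.get_obs();print(o['dq'],o['wrist_force'],o['torque'],o['eef_pos'])
shot('wrist','w5')
zoom('raw_w5','w5z',(150,80,400,380),2)
E
```

```text
time_s: 5.37
eef_pos: [0.5851, 0.1671, 0.1811]
eef_rot: [-0.001, 0.621, 0.784, -0.001]
wrist_force: [-0.4, -1.3, -1.9]
opening: 0.346
time_s: 5.53
eef_pos: [0.5862, 0.1639, 0.1826]
eef_rot: [-0.0, 0.623, 0.782, -0.001]
wrist_force: [-0.3, -0.9, -1.8]
opening: 0.347
[-0.0136 -0.0101 -0.0033  0.0022 -0.0013  0.0029] [-0.3202 -0.853  -1.7803] [ 0.0305 -0.0254  0.0119] [0.5862 0.1639 0.1826]
```

View pics/w5z.png

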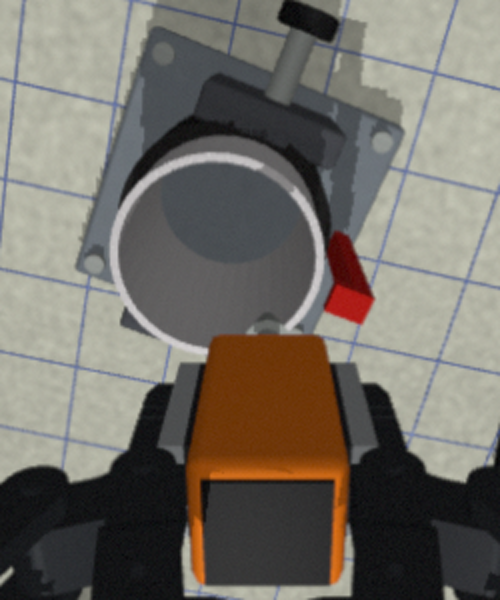

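```bash
python3 -m handwheel '[{"grip":1,"linear":[0,0,1],"rotation":[0,0,0]},{"grip":1,"linear":[0,0,2],"rotation":[0,0,0]},{"grip":1,"linear":[0,0,2.8],"rotation":[0,0,0]},{"grip":1,"linear":[0,0,3.2],"rotation":[0,0,0]},{"grip":1,"linear":[0,0,3.2],"rotation":[0,0,0]},{"grip":1,"linear":[0,0,3.2],"rotation":[0,0,0]},{"grip":1,"linear":[0,0,3.2],"rotation":[0,0,0]},{"grip":1,"linear":[0,0,3.2],"rotation":[0,0,0]}]'
cat > st.py <<'E'
from h import *
np.set_printoptions(precision=4,suppress=True)
T0=np.array([.566,.171])
def main():
    T=pose(); o=status.get_obs(); h=T[:3,3]+T[:3,:3]@[.0008,0.0003,.0408]
    d=h[:2]-T0; f=o['wrist_force']
    cl=h[:2]-[.5674,.1677]; y=np.radians(-8.5); cx=np.cos(y)*cl[0]+np.sin(y)*cl[1]; cy=-np.sin(y)*cl[0]+np.cos(y)*cl[1]
    print('t',o['time_s'],'head',h,'r %.4f ang %.1f'%(np.hypot(*d),np.degrees(np.arctan2(d[1],d[0]))),'clamp %.4f %.4f'%(cx,cy),'F',f,'tq',o['torque'],'axes x',T[:2,0],'y',T[:2,1])
main()
E
python3 st.py
```

```text
time_s: 6.25
eef_pos: [0.5868, 0.1653, 0.1519]
eef_rot: [0.0, 0.622, 0.783, 0.0]
wrist_force: [0.2, 1.2, -1.0]
opening: 0.345
t 6.25 head [0.587  0.1662 0.1111] r 0.0215 ang -12.9 clamp 0.0196 0.0014 F [ 0.2357  1.177  -1.0129] tq [-0.0052  0.0073  0.0251] axes x [-0.2251  0.9743] y [0.9743 0.2251]
```

```bash
python3 -m handwheel '[{"grip":1,"linear":[-0.05,0.1,0],"rotation":[0,0,0]},{"grip":1,"linear":[-0.13,0.27,0],"rotation":[0,0,0]},{"grip":1,"linear":[-0.22,0.45,0],"rotation":[0,0,0]},{"grip":1,"linear":[-0.26,0.54,0],"rotation":[0,0,0]},{"grip":1,"linear":[-0.26,0.54,0],"rotation":[0,0,0]},{"grip":1,"linear":[-0.26,0.54,0],"rotation":[0,0,0]},{"grip":1,"linear":[-0.26,0.54,0],"rotation":[0,0,0]}]'
python3 st.py
python3 -m handwheel '[{"grip":1,"linear":[0,0,0],"rotation":[0,0,0]}]'
python3 -m handwheel '[{"grip":1,"linear":[0,0,0],"rotation":[0,0,0]}]'
python3 st.py
```

```text
time_s: 6.83
eef_pos: [0.5922, 0.1639, 0.1512]
eef_rot: [-0.0, 0.623, 0.783, -0.0]
wrist_force: [0.8, -0.5, -1.4]
opening: 0.344
t 6.8333 head [0.5923 0.1647 0.1104] r 0.0270 ang -13.4 clamp 0.0251 0.0008 F [ 0.8164 -0.5151 -1.4101] tq [-0.0166 -0.0292  0.0213] axes x [-0.2249  0.9744] y [0.9744 0.2249]
time_s: 6.92
eef_pos: [0.5922, 0.1639, 0.1513]
eef_rot: [-0.0, 0.623, 0.783, -0.0]
wrist_force: [-0.3, -0.0, -1.5]
opening: 0.343
time_s: 7.0
eef_pos: [0.5921, 0.1639, 0.1513]
eef_rot: [-0.0, 0.623, 0.783, -0.0]
wrist_force: [-0.1, -0.6, -2.4]
opening: 0.34
t 7.0 head [0.5922 0.1648 0.1105] r 0.0270 ang -13.3 clamp 0.0250 0.0008 F [-0.0778 -0.6428 -2.3977] tq [-0.006   0.0105 -0.0807] axes x [-0.225   0.9744] y [0.9744 0.225 ]
```

```bash
python3 -m handwheel '[{"grip":1,"linear":[-0.04,0.09,0],"rotation":[0,0,0]},{"grip":1,"linear":[-0.09,0.18,0],"rotation":[0,0,0]},{"grip":1,"linear":[-0.09,0.18,0],"rotation":[0,0,0]}]'
for i in 1 2 3; do python3 -m handwheel '[{"grip":1,"linear":[-0.01,0.025,0],"rotation":[0,0,0]},{"grip":1,"linear":[-0.022,0.045,0],"rotation":[0,0,0]}]' | grep force; python3 st.py; done
```

```text
time_s: 7.25
eef_pos: [0.5944, 0.1634, 0.1513]
eef_rot: [0.0, 0.623, 0.783, 0.0]
wrist_force: [0.6, -0.0, -1.4]
opening: 0.343
wrist_force: [-0.1, 0.0, -1.6]
t 7.4167 head [0.5948 0.1642 0.1105] r 0.0296 ang -13.4 clamp 0.0276 0.0006 F [-0.1401  0.0363 -1.5684] tq [ 0.0505 -0.062   0.028 ] axes x [-0.225   0.9744] y [0.9744 0.225 ]
wrist_force: [-0.5, 0.3, -2.1]
t 7.5833 head [0.5953 0.1641 0.1105] r 0.0301 ang -13.3 clamp 0.0281 0.0005 F [-0.4892  0.2623 -2.0703] tq [-0.0547  0.0545  0.0066] axes x [-0.2249  0.9744] y [0.9744 0.2249]
wrist_force: [-0.1, 0.7, -2.3]
t 7.75 head [0.5956 0.164  0.1104] r 0.0304 ang -13.3 clamp 0.0284 0.0005 F [-0.1033  0.7247 -2.3274] tq [ 0.0727  0.2441 -0.0378] axes x [-0.225   0.9744] y [0.9744 0.225 ]
```

```bash
python3 -m handwheel '[{"grip":1,"linear":[-0.01,0.025,0],"rotation":[0,0,0]},{"grip":1,"linear":[-0.022,0.045,0],"rotation":[0,0,0]},{"grip":1,"linear":[-0.022,0.045,0],"rotation":[0,0,0]}]'; python3 st.py
```

```text
time_s: 8.0
eef_pos: [0.5957, 0.1631, 0.1511]
eef_rot: [-0.0, 0.622, 0.783, -0.0]
wrist_force: [-1.9, 0.8, -1.2]
opening: 0.343
t 8.0 head [0.5957 0.1639 0.1103] r 0.0306 ang -13.4 clamp 0.0286 0.0005 F [-1.9038  0.7698 -1.175 ] tq [ 0.0926  0.5572 -0.0596] axes x [-0.225   0.9744] y [0.9744 0.225 ]
```

```bash
python3 -m handwheel '[{"grip":1,"linear":[-0.01,0.02,0],"rotation":[0,0,0]},{"grip":1,"linear":[-0.02,0.04,0],"rotation":[0,0,0]},{"grip":1,"linear":[-0.02,0.04,0],"rotation":[0,0,0]},{"grip":1,"linear":[-0.02,0.04,0],"rotation":[0,0,0]}]'; python3 st.py
```

```text
time_s: 8.33
eef_pos: [0.596, 0.163, 0.1511]
eef_rot: [-0.001, 0.622, 0.783, -0.0]
wrist_force: [-5.6, 1.6, 0.5]
opening: 0.344
t 8.3333 head [0.596  0.1638 0.1103] r 0.0308 ang -13.4 clamp 0.0289 0.0004 F [-5.5581  1.6087  0.529 ] tq [0.2314 1.117  0.0105] axes x [-0.2251  0.9743] y [0.9743 0.2251]
```

```bash
cat > nx.py <<'E'
import sys,json,os
from h import *
T0=np.array([.566,.171]); ax=np.array([-.2250,.9744]); ay=np.array([.9744,.2250])
L=.22
s=json.load(open('s.json')) if os.path.exists('s.json') else dict(c=list(1e3*0.0314*np.array([np.cos(np.radians(-13.4)),np.sin(np.radians(-13.4))])),pend=[0,0],log=[])
dphi=float(sys.argv[1]); Fd=float(sys.argv[2]) if len(sys.argv)>2 else 4.5
c=np.array(s['c'])+s['pend'][0]*10*ax+s['pend'][1]*10*ay   # mm, rel T0
o=status.get_obs(); T=pose(); h=T[:3,3]+T[:3,:3]@[.0008,.0003,.0408]
d=(h[:2]-T0)*1e3; F=np.array(o['wrist_force'])[:2]; t=o['torque']; Ft=np.array([-t[1],t[0]])/L
r=np.hypot(*c); a=np.arctan2(c[1],c[0]); u=np.array([np.cos(a),np.sin(a)]); tn=np.array([-u[1],u[0]])
Fn=-F@u; Ftn=-Ft@u; Fe=.35*Fn+.65*Ftn
cl=h[:2]-[.5674,.1677]; y=np.radians(-8.5)
print('t %.2f ang %.1f(clamp %.1f) r_cmd %.2f r_meas %.2f headz %.4f Fn %.2f Ft/L %.2f est %.2f tang %.2f/%.2f Fz %.1f open %.3f'%(o['time_s'],np.degrees(a),np.degrees(np.arctan2(cl[1],cl[0]))+8.5,r,np.hypot(*d),h[2],Fn,Ftn,Fe,F@tn,Ft@tn,o['wrist_force'][2],o['opening']))
dr=float(np.clip(.55*(Fd-Fe)/6,-.4,.4))
rows=[]
for i in range(1,13):
    b=a+np.radians(dphi)*i/12; p=(r+dr*min(1,i/6))*np.array([np.cos(b),np.sin(b)])-c
    rows.append([round(float(p@ax)/10,2)+0.0,round(float(p@ay)/10,2)+0.0])
s['c']=list(c); s['pend']=rows[-1]; s['log'].append([o['time_s'],*h,*F,*t[:2],*c]); json.dump(s,open('s.json','w'))
print('dr %.2f'%dr, rows)
E
rm -f s.json; python3 nx.py 10
```

```text
t 8.33 ang -13.4(clamp 0.8) r_cmd 31.40 r_meas 30.85 headz 0.1103 Fn 5.78 Ft/L 5.18 est 5.39 tang 0.28/-0.15 Fz 0.5 open 0.344
dr -0.08 [[0.04, 0.02], [0.08, 0.04], [0.13, 0.05], [0.17, 0.07], [0.21, 0.09], [0.25, 0.1], [0.3, 0.12], [0.34, 0.14], [0.38, 0.15], [0.42, 0.16], [0.47, 0.18], [0.51, 0.19]]
```

```bash
python3 -m handwheel '[{"grip":1,"linear":[0.04,0.02,0],"rotation":[0,0,0]},{"grip":1,"linear":[0.08,0.04,0],"rotation":[0,0,0]},{"grip":1,"linear":[0.13,0.05,0],"rotation":[0,0,0]},{"grip":1,"linear":[0.17,0.07,0],"rotation":[0,0,0]},{"grip":1,"linear":[0.21,0.09,0],"rotation":[0,0,0]},{"grip":1,"linear":[0.25,0.1,0],"rotation":[0,0,0]},{"grip":1,"linear":[0.3,0.12,0],"rotation":[0,0,0]},{"grip":1,"linear":[0.34,0.14,0],"rotation":[0,0,0]},{"grip":1,"linear":[0.38,0.15,0],"rotation":[0,0,0]},{"grip":1,"linear":[0.42,0.16,0],"rotation":[0,0,0]},{"grip":1,"linear":[0.47,0.18,0],"rotation":[0,0,0]},{"grip":1,"linear":[0.51,0.19,0],"rotation":[0,0,0]}]' >/dev/null; python3 nx.py 10
```

```text
t 9.33 ang -3.4(clamp 10.2) r_cmd 31.31 r_meas 30.96 headz 0.1101 Fn 5.68 Ft/L 4.45 est 4.88 tang -1.97/-1.82 Fz -0.4 open 0.346
dr -0.03 [[0.04, 0.01], [0.09, 0.02], [0.13, 0.03], [0.18, 0.04], [0.22, 0.05], [0.27, 0.06], [0.31, 0.07], [0.36, 0.08], [0.4, 0.09], [0.45, 0.09], [0.49, 0.1], [0.54, 0.1]]
```

```bash
sed -i 's/^L=.22/L=.20/' nx.py; python3 -m handwheel '[{"grip":1,"linear":[0.04,0.01,0],"rotation":[0,0,0]},{"grip":1,"linear":[0.09,0.02,0],"rotation":[0,0,0]},{"grip":1,"linear":[0.13,0.03,0],"rotation":[0,0,0]},{"grip":1,"linear":[0.18,0.04,0],"rotation":[0,0,0]},{"grip":1,"linear":[0.22,0.05,0],"rotation":[0,0,0]},{"grip":1,"linear":[0.27,0.06,0],"rotation":[0,0,0]},{"grip":1,"linear":[0.31,0.07,0],"rotation":[0,0,0]},{"grip":1,"linear":[0.36,0.08,0],"rotation":[0,0,0]},{"grip":1,"linear":[0.4,0.09,0],"rotation":[0,0,0]},{"grip":1,"linear":[0.45,0.09,0],"rotation":[0,0,0]},{"grip":1,"linear":[0.49,0.1,0],"rotation":[0,0,0]},{"grip":1,"linear":[0.54,0.1,0],"rotation":[0,0,0]}]' >/dev/null; python3 nx.py 11
```

```text
t 10.33 ang 6.6(clamp 21.1) r_cmd 31.22 r_meas 31.33 headz 0.1104 Fn 4.33 Ft/L 5.22 est 4.91 tang -2.57/-2.00 Fz -1.7 open 0.341
dr -0.04 [[0.05, 0.0], [0.1, 0.01], [0.15, 0.01], [0.2, 0.01], [0.25, 0.01], [0.3, 0.02], [0.35, 0.02], [0.4, 0.02], [0.45, 0.01], [0.5, 0.01], [0.55, 0.01], [0.6, 0.01]]
```

```bash
python3 -m handwheel '[{"grip":1,"linear":[0.05,0,0],"rotation":[0,0,0]},{"grip":1,"linear":[0.1,0.01,0],"rotation":[0,0,0]},{"grip":1,"linear":[0.15,0.01,0],"rotation":[0,0,0]},{"grip":1,"linear":[0.2,0.01,0],"rotation":[0,0,0]},{"grip":1,"linear":[0.25,0.01,0],"rotation":[0,0,0]},{"grip":1,"linear":[0.3,0.02,0],"rotation":[0,0,0]},{"grip":1,"linear":[0.35,0.02,0],"rotation":[0,0,0]},{"grip":1,"linear":[0.4,0.02,0],"rotation":[0,0,0]},{"grip":1,"linear":[0.45,0.01,0],"rotation":[0,0,0]},{"grip":1,"linear":[0.5,0.01,0],"rotation":[0,0,0]},{"grip":1,"linear":[0.55,0.01,0],"rotation":[0,0,0]},{"grip":1,"linear":[0.6,0.01,0],"rotation":[0,0,0]}]' >/dev/null; python3 nx.py 11
```

```text
t 11.33 ang 17.7(clamp 32.6) r_cmd 31.23 r_meas 31.57 headz 0.1106 Fn 3.79 Ft/L 3.93 est 3.88 tang -1.24/-1.49 Fz -2.2 open 0.347
dr 0.06 [[0.05, 0.0], [0.1, -0.01], [0.15, -0.01], [0.2, -0.02], [0.25, -0.03], [0.3, -0.03], [0.35, -0.04], [0.4, -0.05], [0.45, -0.06], [0.49, -0.07], [0.54, -0.09], [0.59, -0.1]]
```

```bash
python3 -m handwheel '[{"grip":1,"linear":[0.05,0,0],"rotation":[0,0,0]},{"grip":1,"linear":[0.1,-0.01,0],"rotation":[0,0,0]},{"grip":1,"linear":[0.15,-0.01,0],"rotation":[0,0,0]},{"grip":1,"linear":[0.2,-0.02,0],"rotation":[0,0,0]},{"grip":1,"linear":[0.25,-0.03,0],"rotation":[0,0,0]},{"grip":1,"linear":[0.3,-0.03,0],"rotation":[0,0,0]},{"grip":1,"linear":[0.35,-0.04,0],"rotation":[0,0,0]},{"grip":1,"linear":[0.4,-0.05,0],"rotation":[0,0,0]},{"grip":1,"linear":[0.45,-0.06,0],"rotation":[0,0,0]},{"grip":1,"linear":[0.49,-0.07,0],"rotation":[0,0,0]},{"grip":1,"linear":[0.54,-0.09,0],"rotation":[0,0,0]},{"grip":1,"linear":[0.59,-0.1,0],"rotation":[0,0,0]}]' >/dev/null; python3 nx.py 11
```

```text
t 12.33 ang 28.7(clamp 43.5) r_cmd 31.28 r_meas 31.66 headz 0.1106 Fn 2.47 Ft/L 1.37 est 1.76 tang 0.27/-0.49 Fz -1.8 open 0.344
dr 0.25 [[0.05, -0.01], [0.1, -0.02], [0.15, -0.03], [0.2, -0.04], [0.25, -0.06], [0.29, -0.07], [0.34, -0.09], [0.39, -0.11], [0.43, -0.13], [0.48, -0.15], [0.53, -0.17], [0.57, -0.19]]
```

```bash
sed -i 's/^rows=\[\]/if len(sys.argv)>3: dr=float(sys.argv[3])\nrows=[]/; s/^s\[.c.\]=list(c)/s["c"]=list(c)/' nx.py
# undo bookkeeping: pending rows were not executed
python3 - <<'E'
import json
s=json.load(open('s.json')); s['pend']=[0,0]; s['log'].pop(); json.dump(s,open('s.json','w'))
E
python3 nx.py 9 4.5 0.5
```

```text
t 12.33 ang 28.7(clamp 43.5) r_cmd 31.28 r_meas 31.66 headz 0.1106 Fn 2.47 Ft/L 1.37 est 1.76 tang 0.27/-0.49 Fz -1.8 open 0.344
dr 0.50 [[0.04, 0.0], [0.08, -0.01], [0.13, -0.01], [0.17, -0.02], [0.21, -0.02], [0.25, -0.03], [0.29, -0.04], [0.33, -0.06], [0.37, -0.07], [0.41, -0.09], [0.44, -0.11], [0.48, -0.12]]
```

```bash
python3 -m handwheel '[{"grip":1,"linear":[0.04,0,0],"rotation":[0,0,0]},{"grip":1,"linear":[0.08,-0.01,0],"rotation":[0,0,0]},{"grip":1,"linear":[0.13,-0.01,0],"rotation":[0,0,0]},{"grip":1,"linear":[0.17,-0.02,0],"rotation":[0,0,0]},{"grip":1,"linear":[0.21,-0.02,0],"rotation":[0,0,0]},{"grip":1,"linear":[0.25,-0.03,0],"rotation":[0,0,0]},{"grip":1,"linear":[0.29,-0.04,0],"rotation":[0,0,0]},{"grip":1,"linear":[0.33,-0.06,0],"rotation":[0,0,0]},{"grip":1,"linear":[0.37,-0.07,0],"rotation":[0,0,0]},{"grip":1,"linear":[0.41,-0.09,0],"rotation":[0,0,0]},{"grip":1,"linear":[0.44,-0.11,0],"rotation":[0,0,0]},{"grip":1,"linear":[0.48,-0.12,0],"rotation":[0,0,0]}]' >/dev/null; python3 nx.py 9
```

```text
t 13.33 ang 37.6(clamp 52.0) r_cmd 31.81 r_meas 31.94 headz 0.1105 Fn 2.62 Ft/L 2.36 est 2.45 tang -1.91/-1.18 Fz -2.0 open 0.343
dr 0.19 [[0.04, -0.01], [0.08, -0.03], [0.12, -0.05], [0.16, -0.06], [0.19, -0.08], [0.23, -0.1], [0.27, -0.12], [0.3, -0.14], [0.34, -0.16], [0.38, -0.18], [0.41, -0.2], [0.45, -0.23]]
```

```bash
python3 - <<'E'
import json,numpy as np
from scipy.optimize import least_squares
s=json.load(open('s.json'));l=np.array(s['log'])
T0=np.array([.566,.171])*1e3
h=l[:,1:3]*1e3; cc=l[:,8:10]+T0; F=np.c_[-l[:,7],l[:,6]]/.2*-1; F=np.c_[l[:,7],-l[:,6]]/.2 ; F=(F*0+l[:,4:6])*.35+.65*np.c_[-l[:,7],l[:,6]]/.2
for R in (30.25,):
  f=least_squares(lambda p:np.hypot(*(h+F*p[2]-p[:2]).T)-R,[566,171,0]);print(f.x,f.fun)
  f=least_squares(lambda p:np.hypot(*(h-p[:2]).T)-R,[566,171]);print('noF',f.x,f.fun)
  f=least_squares(lambda p:np.hypot(*(cc+F*p[2]-p[:2]).T)-R,[566,171,0.15]);print('cmd',f.x,f.fun)
  f=least_squares(lambda p:np.hypot(*(cc+F*.15-p[:2]).T)-R,[566,171]);print('cmd.15',f.x,f.fun)
E
```

```text
[5.66352134e+02 1.72883293e+02 1.23930313e-01] [ 0.04237695 -0.05103949  0.00171235 -0.00543341  0.01777304 -0.003041  ]
noF [566.93899839 172.43805363] [ 0.06073676 -0.0755043   0.02639594  0.0126037  -0.09290287  0.07555583]
cmd [5.65725903e+02 1.72568415e+02 2.79458783e-01] [ 0.21448736  0.05225322 -0.23137155 -0.25619406  0.07289445  0.18898297]
cmd.15 [566.34556396 172.07931877] [ 0.22571261  0.03240015 -0.20542097 -0.23920301 -0.03878996  0.27218558]
```

```bash
sed -i 's/^T0=np.array(\[.566,.171\])/T0=np.array([.5663,.1725])/' nx.py
python3 - <<'E'
import json
s=json.load(open('s.json')); s['pend']=[0,0]; s['log'].pop(); s['c']=[s['c'][0]-.3,s['c'][1]-1.5]
for l in s['log']: l[8]-=.3;l[9]-=1.5
json.dump(s,open('s.json','w'))
E
python3 nx.py 10 4.5 0.3
```

```text
t 13.33 ang 35.7(clamp 52.0) r_cmd 30.67 r_meas 30.81 headz 0.1105 Fn 2.56 Ft/L 2.32 est 2.41 tang -1.99/-1.26 Fz -2.0 open 0.343
dr 0.30 [[0.04, -0.01], [0.09, -0.03], [0.13, -0.04], [0.17, -0.06], [0.21, -0.07], [0.26, -0.09], [0.3, -0.11], [0.34, -0.13], [0.37, -0.15], [0.41, -0.18], [0.45, -0.2], [0.49, -0.22]]
```

```bash
python3 -m handwheel '[{"grip":1,"linear":[0.04,-0.01,0],"rotation":[0,0,0]},{"grip":1,"linear":[0.09,-0.03,0],"rotation":[0,0,0]},{"grip":1,"linear":[0.13,-0.04,0],"rotation":[0,0,0]},{"grip":1,"linear":[0.17,-0.06,0],"rotation":[0,0,0]},{"grip":1,"linear":[0.21,-0.07,0],"rotation":[0,0,0]},{"grip":1,"linear":[0.26,-0.09,0],"rotation":[0,0,0]},{"grip":1,"linear":[0.3,-0.11,0],"rotation":[0,0,0]},{"grip":1,"linear":[0.34,-0.13,0],"rotation":[0,0,0]},{"grip":1,"linear":[0.37,-0.15,0],"rotation":[0,0,0]},{"grip":1,"linear":[0.41,-0.18,0],"rotation":[0,0,0]},{"grip":1,"linear":[0.45,-0.2,0],"rotation":[0,0,0]},{"grip":1,"linear":[0.49,-0.22,0],"rotation":[0,0,0]}]' >/dev/null; python3 nx.py 11
```

```text
t 14.33 ang 45.7(clamp 61.0) r_cmd 31.01 r_meas 31.07 headz 0.1105 Fn 3.83 Ft/L 4.09 est 4.00 tang -1.74/-2.04 Fz 0.2 open 0.345
dr 0.05 [[0.04, -0.03], [0.08, -0.05], [0.12, -0.08], [0.17, -0.11], [0.21, -0.14], [0.25, -0.17], [0.28, -0.2], [0.32, -0.23], [0.36, -0.26], [0.4, -0.3], [0.43, -0.33], [0.47, -0.36]]
```

```bash
python3 -m handwheel '[{"grip":1,"linear":[0.04,-0.03,0],"rotation":[0,0,0]},{"grip":1,"linear":[0.08,-0.05,0],"rotation":[0,0,0]},{"grip":1,"linear":[0.12,-0.08,0],"rotation":[0,0,0]},{"grip":1,"linear":[0.17,-0.11,0],"rotation":[0,0,0]},{"grip":1,"linear":[0.21,-0.14,0],"rotation":[0,0,0]},{"grip":1,"linear":[0.25,-0.17,0],"rotation":[0,0,0]},{"grip":1,"linear":[0.28,-0.2,0],"rotation":[0,0,0]},{"grip":1,"linear":[0.32,-0.23,0],"rotation":[0,0,0]},{"grip":1,"linear":[0.36,-0.26,0],"rotation":[0,0,0]},{"grip":1,"linear":[0.4,-0.3,0],"rotation":[0,0,0]},{"grip":1,"linear":[0.43,-0.33,0],"rotation":[0,0,0]},{"grip":1,"linear":[0.47,-0.36,0],"rotation":[0,0,0]}]' >/dev/null; python3 nx.py 11
```

```text
t 15.33 ang 56.6(clamp 70.6) r_cmd 31.08 r_meas 31.19 headz 0.1106 Fn 4.21 Ft/L 4.73 est 4.55 tang -2.16/-2.09 Fz -0.6 open 0.346
dr -0.00 [[0.04, -0.03], [0.07, -0.07], [0.11, -0.11], [0.14, -0.14], [0.17, -0.18], [0.21, -0.22], [0.24, -0.25], [0.27, -0.29], [0.3, -0.33], [0.33, -0.37], [0.36, -0.41], [0.39, -0.45]]
```

```bash
python3 -m handwheel '[{"grip":1,"linear":[0.04,-0.03,0],"rotation":[0,0,0]},{"grip":1,"linear":[0.07,-0.07,0],"rotation":[0,0,0]},{"grip":1,"linear":[0.11,-0.11,0],"rotation":[0,0,0]},{"grip":1,"linear":[0.14,-0.14,0],"rotation":[0,0,0]},{"grip":1,"linear":[0.17,-0.18,0],"rotation":[0,0,0]},{"grip":1,"linear":[0.21,-0.22,0],"rotation":[0,0,0]},{"grip":1,"linear":[0.24,-0.25,0],"rotation":[0,0,0]},{"grip":1,"linear":[0.27,-0.29,0],"rotation":[0,0,0]},{"grip":1,"linear":[0.3,-0.33,0],"rotation":[0,0,0]},{"grip":1,"linear":[0.33,-0.37,0],"rotation":[0,0,0]},{"grip":1,"linear":[0.36,-0.41,0],"rotation":[0,0,0]},{"grip":1,"linear":[0.39,-0.45,0],"rotation":[0,0,0]}]' >/dev/null; python3 nx.py 11
```

```text
t 16.33 ang 67.6(clamp 80.5) r_cmd 31.08 r_meas 31.22 headz 0.1105 Fn 4.10 Ft/L 3.82 est 3.92 tang -1.60/-1.95 Fz -0.9 open 0.345
dr 0.05 [[0.03, -0.04], [0.06, -0.08], [0.09, -0.12], [0.11, -0.16], [0.14, -0.21], [0.17, -0.25], [0.19, -0.29], [0.21, -0.34], [0.24, -0.38], [0.26, -0.42], [0.28, -0.47], [0.3, -0.51]]
```

```bash
python3 -m handwheel '[{"grip":1,"linear":[0.03,-0.04,0],"rotation":[0,0,0]},{"grip":1,"linear":[0.06,-0.08,0],"rotation":[0,0,0]},{"grip":1,"linear":[0.09,-0.12,0],"rotation":[0,0,0]},{"grip":1,"linear":[0.11,-0.16,0],"rotation":[0,0,0]},{"grip":1,"linear":[0.14,-0.21,0],"rotation":[0,0,0]},{"grip":1,"linear":[0.17,-0.25,0],"rotation":[0,0,0]},{"grip":1,"linear":[0.19,-0.29,0],"rotation":[0,0,0]},{"grip":1,"linear":[0.21,-0.34,0],"rotation":[0,0,0]},{"grip":1,"linear":[0.24,-0.38,0],"rotation":[0,0,0]},{"grip":1,"linear":[0.26,-0.42,0],"rotation":[0,0,0]},{"grip":1,"linear":[0.28,-0.47,0],"rotation":[0,0,0]},{"grip":1,"linear":[0.3,-0.51,0],"rotation":[0,0,0]}]' >/dev/null; python3 nx.py 11
```

```text
t 17.33 ang 78.5(clamp 90.0) r_cmd 31.14 r_meas 31.25 headz 0.1105 Fn 3.47 Ft/L 3.45 est 3.45 tang -1.51/-1.47 Fz -1.6 open 0.343
dr 0.10 [[0.02, -0.04], [0.04, -0.09], [0.06, -0.14], [0.08, -0.18], [0.1, -0.23], [0.12, -0.27], [0.14, -0.32], [0.15, -0.37], [0.16, -0.42], [0.18, -0.47], [0.19, -0.51], [0.2, -0.56]]
```

```bash
python3 -m handwheel '[{"grip":1,"linear":[0.02,-0.04,0],"rotation":[0,0,0]},{"grip":1,"linear":[0.04,-0.09,0],"rotation":[0,0,0]},{"grip":1,"linear":[0.06,-0.14,0],"rotation":[0,0,0]},{"grip":1,"linear":[0.08,-0.18,0],"rotation":[0,0,0]},{"grip":1,"linear":[0.1,-0.23,0],"rotation":[0,0,0]},{"grip":1,"linear":[0.12,-0.27,0],"rotation":[0,0,0]},{"grip":1,"linear":[0.14,-0.32,0],"rotation":[0,0,0]},{"grip":1,"linear":[0.15,-0.37,0],"rotation":[0,0,0]},{"grip":1,"linear":[0.16,-0.42,0],"rotation":[0,0,0]},{"grip":1,"linear":[0.18,-0.47,0],"rotation":[0,0,0]},{"grip":1,"linear":[0.19,-0.51,0],"rotation":[0,0,0]},{"grip":1,"linear":[0.2,-0.56,0],"rotation":[0,0,0]}]' >/dev/null; python3 nx.py 11
```

```text
t 18.33 ang 89.5(clamp 99.5) r_cmd 31.21 r_meas 31.29 headz 0.1105 Fn 2.52 Ft/L 3.03 est 2.85 tang -1.49/-1.65 Fz -0.2 open 0.346
dr 0.15 [[0.01, -0.05], [0.03, -0.1], [0.04, -0.15], [0.05, -0.19], [0.06, -0.24], [0.07, -0.29], [0.08, -0.34], [0.08, -0.39], [0.09, -0.44], [0.09, -0.49], [0.1, -0.54], [0.1, -0.59]]
```

```bash
sed -i 's/clip(.55/clip(.8/' nx.py; python3 -m handwheel '[{"grip":1,"linear":[0.01,-0.05,0],"rotation":[0,0,0]},{"grip":1,"linear":[0.03,-0.1,0],"rotation":[0,0,0]},{"grip":1,"linear":[0.04,-0.15,0],"rotation":[0,0,0]},{"grip":1,"linear":[0.05,-0.19,0],"rotation":[0,0,0]},{"grip":1,"linear":[0.06,-0.24,0],"rotation":[0,0,0]},{"grip":1,"linear":[0.07,-0.29,0],"rotation":[0,0,0]},{"grip":1,"linear":[0.08,-0.34,0],"rotation":[0,0,0]},{"grip":1,"linear":[0.08,-0.39,0],"rotation":[0,0,0]},{"grip":1,"linear":[0.09,-0.44,0],"rotation":[0,0,0]},{"grip":1,"linear":[0.09,-0.49,0],"rotation":[0,0,0]},{"grip":1,"linear":[0.1,-0.54,0],"rotation":[0,0,0]},{"grip":1,"linear":[0.1,-0.59,0],"rotation":[0,0,0]}]' >/dev/null; python3 nx.py 11
```

```text
t 19.33 ang 100.5(clamp 108.9) r_cmd 31.38 r_meas 31.33 headz 0.1106 Fn 3.50 Ft/L 3.07 est 3.22 tang -1.41/-1.41 Fz -0.7 open 0.343
dr 0.17 [[0.0, -0.05], [0.01, -0.1], [0.01, -0.15], [0.01, -0.2], [0.02, -0.25], [0.02, -0.3], [0.01, -0.35], [0.01, -0.4], [0.0, -0.45], [0.0, -0.5], [-0.01, -0.55], [-0.01, -0.6]]
```

```bash
python3 -m handwheel '[{"grip":1,"linear":[0,-0.05,0],"rotation":[0,0,0]},{"grip":1,"linear":[0.01,-0.1,0],"rotation":[0,0,0]},{"grip":1,"linear":[0.01,-0.15,0],"rotation":[0,0,0]},{"grip":1,"linear":[0.01,-0.2,0],"rotation":[0,0,0]},{"grip":1,"linear":[0.02,-0.25,0],"rotation":[0,0,0]},{"grip":1,"linear":[0.02,-0.3,0],"rotation":[0,0,0]},{"grip":1,"linear":[0.01,-0.35,0],"rotation":[0,0,0]},{"grip":1,"linear":[0.01,-0.4,0],"rotation":[0,0,0]},{"grip":1,"linear":[0,-0.45,0],"rotation":[0,0,0]},{"grip":1,"linear":[0,-0.5,0],"rotation":[0,0,0]},{"grip":1,"linear":[-0.01,-0.55,0],"rotation":[0,0,0]},{"grip":1,"linear":[-0.01,-0.6,0],"rotation":[0,0,0]}]' >/dev/null; python3 nx.py 11
```

```text
t 20.33 ang 111.4(clamp 118.4) r_cmd 31.58 r_meas 31.51 headz 0.1106 Fn 3.38 Ft/L 3.84 est 3.68 tang -1.62/-1.68 Fz -1.6 open 0.343
dr 0.11 [[-0.01, -0.05], [-0.01, -0.1], [-0.02, -0.15], [-0.03, -0.2], [-0.04, -0.25], [-0.05, -0.3], [-0.06, -0.35], [-0.07, -0.4], [-0.09, -0.45], [-0.1, -0.5], [-0.12, -0.54], [-0.13, -0.59]]
```

```bash
python3 -m handwheel '[{"grip":1,"linear":[-0.01,-0.05,0],"rotation":[0,0,0]},{"grip":1,"linear":[-0.01,-0.1,0],"rotation":[0,0,0]},{"grip":1,"linear":[-0.02,-0.15,0],"rotation":[0,0,0]},{"grip":1,"linear":[-0.03,-0.2,0],"rotation":[0,0,0]},{"grip":1,"linear":[-0.04,-0.25,0],"rotation":[0,0,0]},{"grip":1,"linear":[-0.05,-0.3,0],"rotation":[0,0,0]},{"grip":1,"linear":[-0.06,-0.35,0],"rotation":[0,0,0]},{"grip":1,"linear":[-0.07,-0.4,0],"rotation":[0,0,0]},{"grip":1,"linear":[-0.09,-0.45,0],"rotation":[0,0,0]},{"grip":1,"linear":[-0.1,-0.5,0],"rotation":[0,0,0]},{"grip":1,"linear":[-0.12,-0.54,0],"rotation":[0,0,0]},{"grip":1,"linear":[-0.13,-0.59,0],"rotation":[0,0,0]}]' >/dev/null; python3 nx.py 11; python3 -c "
from h import *
shot('wrist','w6'); zoom('raw_w6','w6z',(150,80,400,380),2); zoom('raw_w6','w6zz',(220,150,340,380),3)"
```

```text
t 21.33 ang 122.3(clamp 128.0) r_cmd 31.73 r_meas 31.61 headz 0.1105 Fn 4.18 Ft/L 4.66 est 4.49 tang -1.74/-1.83 Fz -0.3 open 0.340
dr 0.00 [[-0.02, -0.05], [-0.04, -0.1], [-0.05, -0.14], [-0.07, -0.19], [-0.09, -0.24], [-0.11, -0.28], [-0.14, -0.33], [-0.16, -0.37], [-0.18, -0.42], [-0.21, -0.46], [-0.23, -0.51], [-0.26, -0.55]]
```

View pics/w6zz.png

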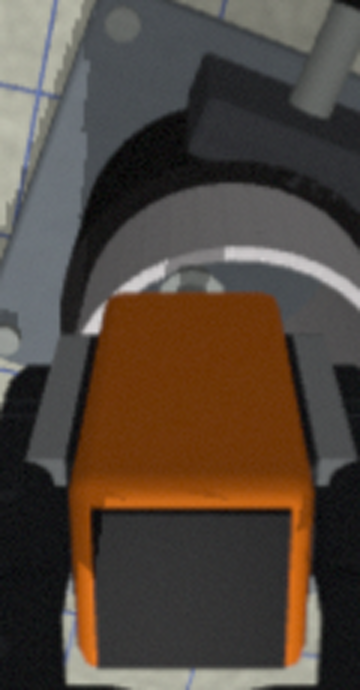

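```bash
cat > fit.py <<'E'
import json,numpy as np
from scipy.optimize import least_squares
s=json.load(open('s.json'));l=np.array(s['log'])
h=l[:,1:3]*1e3; F=l[:,4:6]*.35+.65*np.c_[-l[:,7],l[:,6]]/.2
f=least_squares(lambda p:np.hypot(*(h+F*p[2]-p[:2]).T)-p[3],[566,171,0.1,30.25]);print(f.x.round(2),f.fun.round(2))
f=least_squares(lambda p:np.hypot(*(h+F*.1-p[:2]).T)-p[2],[566,171,30.25]);print('C.1',f.x.round(2),f.fun.round(2))
E
python3 fit.py; python3 -m handwheel '[{"grip":1,"linear":[-0.02,-0.05,0],"rotation":[0,0,0]},{"grip":1,"linear":[-0.04,-0.1,0],"rotation":[0,0,0]},{"grip":1,"linear":[-0.05,-0.14,0],"rotation":[0,0,0]},{"grip":1,"linear":[-0.07,-0.19,0],"rotation":[0,0,0]},{"grip":1,"linear":[-0.09,-0.24,0],"rotation":[0,0,0]},{"grip":1,"linear":[-0.11,-0.28,0],"rotation":[0,0,0]},{"grip":1,"linear":[-0.14,-0.33,0],"rotation":[0,0,0]},{"grip":1,"linear":[-0.16,-0.37,0],"rotation":[0,0,0]},{"grip":1,"linear":[-0.18,-0.42,0],"rotation":[0,0,0]},{"grip":1,"linear":[-0.21,-0.46,0],"rotation":[0,0,0]},{"grip":1,"linear":[-0.23,-0.51,0],"rotation":[0,0,0]},{"grip":1,"linear":[-0.26,-0.55,0],"rotation":[0,0,0]}]' >/dev/null; python3 nx.py 11
```

```text
[5.6592e+02 1.7273e+02 1.1000e-01 3.0740e+01] [ 0.02 -0.05  0.03  0.02  0.01 -0.02  0.01 -0.01 -0.   -0.    0.02 -0.04
  0.03 -0.  ]
C.1 [565.92 172.72  30.78] [ 0.02 -0.05  0.03  0.02 -0.01 -0.02  0.01 -0.    0.   -0.    0.02 -0.04
  0.03 -0.  ]
t 22.38 ang 133.3(clamp 137.7) r_cmd 31.69 r_meas 31.63 headz 0.1105 Fn 4.07 Ft/L 4.26 est 4.20 tang -2.25/-1.58 Fz -0.5 open 0.342
dr 0.04 [[-0.03, -0.04], [-0.05, -0.09], [-0.08, -0.13], [-0.11, -0.17], [-0.13, -0.22], [-0.16, -0.26], [-0.19, -0.3], [-0.22, -0.34], [-0.25, -0.38], [-0.29, -0.42], [-0.32, -0.46], [-0.35, -0.5]]
```

```bash
sed -i 's/^T0=.*; ax/T0=np.array([.5659,.1727]); ax/' nx.py
python3 - <<'E'
import json
s=json.load(open('s.json')); s['c']=[s['c'][0]+.4,s['c'][1]-.2]
for l in s['log']: l[8]+=.4;l[9]-=.2
json.dump(s,open('s.json','w'))
E
python3 -m handwheel '[{"grip":1,"linear":[-0.03,-0.04,0],"rotation":[0,0,0]},{"grip":1,"linear":[-0.05,-0.09,0],"rotation":[0,0,0]},{"grip":1,"linear":[-0.08,-0.13,0],"rotation":[0,0,0]},{"grip":1,"linear":[-0.11,-0.17,0],"rotation":[0,0,0]},{"grip":1,"linear":[-0.13,-0.22,0],"rotation":[0,0,0]},{"grip":1,"linear":[-0.16,-0.26,0],"rotation":[0,0,0]},{"grip":1,"linear":[-0.19,-0.3,0],"rotation":[0,0,0]},{"grip":1,"linear":[-0.22,-0.34,0],"rotation":[0,0,0]},{"grip":1,"linear":[-0.25,-0.38,0],"rotation":[0,0,0]},{"grip":1,"linear":[-0.29,-0.42,0],"rotation":[0,0,0]},{"grip":1,"linear":[-0.32,-0.46,0],"rotation":[0,0,0]},{"grip":1,"linear":[-0.35,-0.5,0],"rotation":[0,0,0]}]' >/dev/null; python3 nx.py 11
```

```text
t 23.38 ang 144.3(clamp 147.4) r_cmd 31.34 r_meas 31.21 headz 0.1105 Fn 4.08 Ft/L 4.36 est 4.26 tang -1.66/-2.10 Fz -0.7 open 0.344
dr 0.03 [[-0.03, -0.04], [-0.07, -0.08], [-0.1, -0.11], [-0.14, -0.15], [-0.17, -0.18], [-0.21, -0.22], [-0.24, -0.25], [-0.28, -0.29], [-0.32, -0.32], [-0.36, -0.35], [-0.4, -0.38], [-0.44, -0.41]]
```

```bash
python3 -m handwheel '[{"grip":1,"linear":[-0.03,-0.04,0],"rotation":[0,0,0]},{"grip":1,"linear":[-0.07,-0.08,0],"rotation":[0,0,0]},{"grip":1,"linear":[-0.1,-0.11,0],"rotation":[0,0,0]},{"grip":1,"linear":[-0.14,-0.15,0],"rotation":[0,0,0]},{"grip":1,"linear":[-0.17,-0.18,0],"rotation":[0,0,0]},{"grip":1,"linear":[-0.21,-0.22,0],"rotation":[0,0,0]},{"grip":1,"linear":[-0.24,-0.25,0],"rotation":[0,0,0]},{"grip":1,"linear":[-0.28,-0.29,0],"rotation":[0,0,0]},{"grip":1,"linear":[-0.32,-0.32,0],"rotation":[0,0,0]},{"grip":1,"linear":[-0.36,-0.35,0],"rotation":[0,0,0]},{"grip":1,"linear":[-0.4,-0.38,0],"rotation":[0,0,0]},{"grip":1,"linear":[-0.44,-0.41,0],"rotation":[0,0,0]}]' >/dev/null; python3 nx.py 11
```

```text
t 24.38 ang 155.3(clamp 157.3) r_cmd 31.31 r_meas 31.21 headz 0.1105 Fn 3.90 Ft/L 4.62 est 4.37 tang -1.76/-2.28 Fz -0.0 open 0.347
dr 0.02 [[-0.04, -0.03], [-0.08, -0.06], [-0.12, -0.09], [-0.16, -0.12], [-0.2, -0.15], [-0.25, -0.17], [-0.29, -0.2], [-0.33, -0.23], [-0.37, -0.25], [-0.42, -0.28], [-0.46, -0.3], [-0.51, -0.32]]
```

```bash
python3 -m handwheel '[{"grip":1,"linear":[-0.04,-0.03,0],"rotation":[0,0,0]},{"grip":1,"linear":[-0.08,-0.06,0],"rotation":[0,0,0]},{"grip":1,"linear":[-0.12,-0.09,0],"rotation":[0,0,0]},{"grip":1,"linear":[-0.16,-0.12,0],"rotation":[0,0,0]},{"grip":1,"linear":[-0.2,-0.15,0],"rotation":[0,0,0]},{"grip":1,"linear":[-0.25,-0.17,0],"rotation":[0,0,0]},{"grip":1,"linear":[-0.29,-0.2,0],"rotation":[0,0,0]},{"grip":1,"linear":[-0.33,-0.23,0],"rotation":[0,0,0]},{"grip":1,"linear":[-0.37,-0.25,0],"rotation":[0,0,0]},{"grip":1,"linear":[-0.42,-0.28,0],"rotation":[0,0,0]},{"grip":1,"linear":[-0.46,-0.3,0],"rotation":[0,0,0]},{"grip":1,"linear":[-0.51,-0.32,0],"rotation":[0,0,0]}]' >/dev/null; python3 nx.py 11
```

```text
t 25.38 ang 166.3(clamp 167.1) r_cmd 31.30 r_meas 31.25 headz 0.1105 Fn 4.05 Ft/L 4.23 est 4.16 tang -1.84/-2.23 Fz -0.5 open 0.340
dr 0.04 [[-0.04, -0.02], [-0.09, -0.04], [-0.13, -0.07], [-0.18, -0.09], [-0.23, -0.11], [-0.27, -0.13], [-0.32, -0.14], [-0.37, -0.16], [-0.41, -0.18], [-0.46, -0.19], [-0.51, -0.21], [-0.56, -0.22]]
```

```bash
python3 -m handwheel '[{"grip":1,"linear":[-0.04,-0.02,0],"rotation":[0,0,0]},{"grip":1,"linear":[-0.09,-0.04,0],"rotation":[0,0,0]},{"grip":1,"linear":[-0.13,-0.07,0],"rotation":[0,0,0]},{"grip":1,"linear":[-0.18,-0.09,0],"rotation":[0,0,0]},{"grip":1,"linear":[-0.23,-0.11,0],"rotation":[0,0,0]},{"grip":1,"linear":[-0.27,-0.13,0],"rotation":[0,0,0]},{"grip":1,"linear":[-0.32,-0.14,0],"rotation":[0,0,0]},{"grip":1,"linear":[-0.37,-0.16,0],"rotation":[0,0,0]},{"grip":1,"linear":[-0.41,-0.18,0],"rotation":[0,0,0]},{"grip":1,"linear":[-0.46,-0.19,0],"rotation":[0,0,0]},{"grip":1,"linear":[-0.51,-0.21,0],"rotation":[0,0,0]},{"grip":1,"linear":[-0.56,-0.22,0],"rotation":[0,0,0]}]' >/dev/null; python3 nx.py 11
```

```text
t 26.38 ang 177.3(clamp 177.3) r_cmd 31.33 r_meas 31.26 headz 0.1105 Fn 3.31 Ft/L 4.43 est 4.04 tang -2.07/-2.25 Fz 0.1 open 0.343
dr 0.06 [[-0.05, -0.01], [-0.1, -0.03], [-0.15, -0.04], [-0.19, -0.05], [-0.24, -0.06], [-0.29, -0.07], [-0.34, -0.08], [-0.39, -0.09], [-0.44, -0.1], [-0.49, -0.1], [-0.54, -0.11], [-0.59, -0.11]]
```

```bash
python3 -m handwheel '[{"grip":1,"linear":[-0.05,-0.01,0],"rotation":[0,0,0]},{"grip":1,"linear":[-0.1,-0.03,0],"rotation":[0,0,0]},{"grip":1,"linear":[-0.15,-0.04,0],"rotation":[0,0,0]},{"grip":1,"linear":[-0.19,-0.05,0],"rotation":[0,0,0]},{"grip":1,"linear":[-0.24,-0.06,0],"rotation":[0,0,0]},{"grip":1,"linear":[-0.29,-0.07,0],"rotation":[0,0,0]},{"grip":1,"linear":[-0.34,-0.08,0],"rotation":[0,0,0]},{"grip":1,"linear":[-0.39,-0.09,0],"rotation":[0,0,0]},{"grip":1,"linear":[-0.44,-0.1,0],"rotation":[0,0,0]},{"grip":1,"linear":[-0.49,-0.1,0],"rotation":[0,0,0]},{"grip":1,"linear":[-0.54,-0.11,0],"rotation":[0,0,0]},{"grip":1,"linear":[-0.59,-0.11,0],"rotation":[0,0,0]}]' >/dev/null; python3 nx.py 11
```

```text
t 27.38 ang -171.7(clamp 187.6) r_cmd 31.37 r_meas 31.27 headz 0.1105 Fn 3.77 Ft/L 4.22 est 4.06 tang -2.13/-2.04 Fz -0.2 open 0.340
dr 0.06 [[-0.05, 0.0], [-0.1, -0.01], [-0.15, -0.01], [-0.2, -0.01], [-0.25, -0.02], [-0.3, -0.02], [-0.35, -0.01], [-0.4, -0.01], [-0.45, -0.01], [-0.5, -0.01], [-0.55, 0.0], [-0.6, 0.0]]
```

```bash
python3 -m handwheel '[{"grip":1,"linear":[-0.05,0,0],"rotation":[0,0,0]},{"grip":1,"linear":[-0.1,-0.01,0],"rotation":[0,0,0]},{"grip":1,"linear":[-0.15,-0.01,0],"rotation":[0,0,0]},{"grip":1,"linear":[-0.2,-0.01,0],"rotation":[0,0,0]},{"grip":1,"linear":[-0.25,-0.02,0],"rotation":[0,0,0]},{"grip":1,"linear":[-0.3,-0.02,0],"rotation":[0,0,0]},{"grip":1,"linear":[-0.35,-0.01,0],"rotation":[0,0,0]},{"grip":1,"linear":[-0.4,-0.01,0],"rotation":[0,0,0]},{"grip":1,"linear":[-0.45,-0.01,0],"rotation":[0,0,0]},{"grip":1,"linear":[-0.5,-0.01,0],"rotation":[0,0,0]},{"grip":1,"linear":[-0.55,0,0],"rotation":[0,0,0]},{"grip":1,"linear":[-0.6,0,0],"rotation":[0,0,0]}]' >/dev/null; python3 nx.py 11
```

```text
t 28.38 ang -160.7(clamp -161.7) r_cmd 31.45 r_meas 31.34 headz 0.1105 Fn 3.14 Ft/L 4.62 est 4.10 tang -1.46/-2.24 Fz -0.8 open 0.347
dr 0.05 [[-0.05, 0.01], [-0.1, 0.01], [-0.15, 0.02], [-0.2, 0.02], [-0.25, 0.03], [-0.3, 0.04], [-0.35, 0.05], [-0.4, 0.06], [-0.45, 0.08], [-0.5, 0.09], [-0.54, 0.1], [-0.59, 0.12]]
```

```bash
python3 -m handwheel '[{"grip":1,"linear":[-0.05,0.01,0],"rotation":[0,0,0]},{"grip":1,"linear":[-0.1,0.01,0],"rotation":[0,0,0]},{"grip":1,"linear":[-0.15,0.02,0],"rotation":[0,0,0]},{"grip":1,"linear":[-0.2,0.02,0],"rotation":[0,0,0]},{"grip":1,"linear":[-0.25,0.03,0],"rotation":[0,0,0]},{"grip":1,"linear":[-0.3,0.04,0],"rotation":[0,0,0]},{"grip":1,"linear":[-0.35,0.05,0],"rotation":[0,0,0]},{"grip":1,"linear":[-0.4,0.06,0],"rotation":[0,0,0]},{"grip":1,"linear":[-0.45,0.08,0],"rotation":[0,0,0]},{"grip":1,"linear":[-0.5,0.09,0],"rotation":[0,0,0]},{"grip":1,"linear":[-0.54,0.1,0],"rotation":[0,0,0]},{"grip":1,"linear":[-0.59,0.12,0],"rotation":[0,0,0]}]' >/dev/null; python3 nx.py 11
```

```text
t 29.38 ang -149.7(clamp -150.8) r_cmd 31.48 r_meas 31.39 headz 0.1105 Fn 4.35 Ft/L 4.68 est 4.57 tang -1.44/-2.50 Fz 0.5 open 0.346
dr -0.01 [[-0.05, 0.02], [-0.1, 0.03], [-0.14, 0.05], [-0.19, 0.07], [-0.24, 0.08], [-0.28, 0.1], [-0.33, 0.12], [-0.38, 0.14], [-0.42, 0.17], [-0.47, 0.19], [-0.51, 0.21], [-0.56, 0.23]]
```

```bash
python3 -m handwheel '[{"grip":1,"linear":[-0.05,0.02,0],"rotation":[0,0,0]},{"grip":1,"linear":[-0.1,0.03,0],"rotation":[0,0,0]},{"grip":1,"linear":[-0.14,0.05,0],"rotation":[0,0,0]},{"grip":1,"linear":[-0.19,0.07,0],"rotation":[0,0,0]},{"grip":1,"linear":[-0.24,0.08,0],"rotation":[0,0,0]},{"grip":1,"linear":[-0.28,0.1,0],"rotation":[0,0,0]},{"grip":1,"linear":[-0.33,0.12,0],"rotation":[0,0,0]},{"grip":1,"linear":[-0.38,0.14,0],"rotation":[0,0,0]},{"grip":1,"linear":[-0.42,0.17,0],"rotation":[0,0,0]},{"grip":1,"linear":[-0.47,0.19,0],"rotation":[0,0,0]},{"grip":1,"linear":[-0.51,0.21,0],"rotation":[0,0,0]},{"grip":1,"linear":[-0.56,0.23,0],"rotation":[0,0,0]}]' >/dev/null; python3 nx.py 11; python3 fit.py
```

```text
t 30.38 ang -138.7(clamp -139.4) r_cmd 31.53 r_meas 31.46 headz 0.1104 Fn 4.61 Ft/L 4.53 est 4.56 tang -2.12/-2.22 Fz -1.1 open 0.344
dr -0.01 [[-0.04, 0.02], [-0.09, 0.05], [-0.13, 0.08], [-0.17, 0.1], [-0.22, 0.13], [-0.26, 0.16], [-0.3, 0.18], [-0.34, 0.21], [-0.38, 0.24], [-0.42, 0.27], [-0.46, 0.31], [-0.5, 0.34]]
[5.6587e+02 1.7262e+02 9.0000e-02 3.0910e+01] [-0.02 -0.08  0.01  0.01 -0.03 -0.03  0.04  0.04  0.04  0.03  0.03 -0.03
  0.03 -0.01 -0.01 -0.04 -0.06 -0.02 -0.02 -0.02  0.03  0.02  0.09]
C.1 [565.87 172.63  30.85] [-0.03 -0.09  0.01  0.01  0.   -0.01  0.04  0.03  0.03  0.03  0.04 -0.03
  0.03 -0.02 -0.02 -0.04 -0.06 -0.02 -0.01 -0.02  0.03  0.02  0.09]
```

```bash
python3 -m handwheel '[{"grip":1,"linear":[-0.04,0.02,0],"rotation":[0,0,0]},{"grip":1,"linear":[-0.09,0.05,0],"rotation":[0,0,0]},{"grip":1,"linear":[-0.13,0.08,0],"rotation":[0,0,0]},{"grip":1,"linear":[-0.17,0.1,0],"rotation":[0,0,0]},{"grip":1,"linear":[-0.22,0.13,0],"rotation":[0,0,0]},{"grip":1,"linear":[-0.26,0.16,0],"rotation":[0,0,0]},{"grip":1,"linear":[-0.3,0.18,0],"rotation":[0,0,0]},{"grip":1,"linear":[-0.34,0.21,0],"rotation":[0,0,0]},{"grip":1,"linear":[-0.38,0.24,0],"rotation":[0,0,0]},{"grip":1,"linear":[-0.42,0.27,0],"rotation":[0,0,0]},{"grip":1,"linear":[-0.46,0.31,0],"rotation":[0,0,0]},{"grip":1,"linear":[-0.5,0.34,0],"rotation":[0,0,0]}]' >/dev/null; python3 nx.py 11
```

```text
t 31.38 ang -127.7(clamp -127.4) r_cmd 31.48 r_meas 31.48 headz 0.1104 Fn 3.06 Ft/L 4.31 est 3.88 tang -1.93/-2.28 Fz -0.4 open 0.345
dr 0.08 [[-0.04, 0.03], [-0.08, 0.06], [-0.12, 0.1], [-0.16, 0.13], [-0.19, 0.16], [-0.23, 0.2], [-0.27, 0.23], [-0.3, 0.27], [-0.34, 0.31], [-0.37, 0.34], [-0.4, 0.38], [-0.43, 0.42]]
```

```bash
python3 -m handwheel '[{"grip":1,"linear":[-0.04,0.03,0],"rotation":[0,0,0]},{"grip":1,"linear":[-0.08,0.06,0],"rotation":[0,0,0]},{"grip":1,"linear":[-0.12,0.1,0],"rotation":[0,0,0]},{"grip":1,"linear":[-0.16,0.13,0],"rotation":[0,0,0]},{"grip":1,"linear":[-0.19,0.16,0],"rotation":[0,0,0]},{"grip":1,"linear":[-0.23,0.2,0],"rotation":[0,0,0]},{"grip":1,"linear":[-0.27,0.23,0],"rotation":[0,0,0]},{"grip":1,"linear":[-0.3,0.27,0],"rotation":[0,0,0]},{"grip":1,"linear":[-0.34,0.31,0],"rotation":[0,0,0]},{"grip":1,"linear":[-0.37,0.34,0],"rotation":[0,0,0]},{"grip":1,"linear":[-0.4,0.38,0],"rotation":[0,0,0]},{"grip":1,"linear":[-0.43,0.42,0],"rotation":[0,0,0]}]' >/dev/null; python3 nx.py 11
```

```text
t 32.38 ang -116.7(clamp -115.3) r_cmd 31.53 r_meas 31.52 headz 0.1105 Fn 4.08 Ft/L 4.32 est 4.23 tang -1.18/-2.01 Fz -1.4 open 0.345
dr 0.04 [[-0.03, 0.04], [-0.06, 0.08], [-0.1, 0.12], [-0.13, 0.16], [-0.16, 0.2], [-0.19, 0.24], [-0.21, 0.28], [-0.24, 0.32], [-0.27, 0.37], [-0.29, 0.41], [-0.32, 0.45], [-0.34, 0.5]]
```

```bash
python3 -m handwheel '[{"grip":1,"linear":[-0.03,0.04,0],"rotation":[0,0,0]},{"grip":1,"linear":[-0.06,0.08,0],"rotation":[0,0,0]},{"grip":1,"linear":[-0.1,0.12,0],"rotation":[0,0,0]},{"grip":1,"linear":[-0.13,0.16,0],"rotation":[0,0,0]},{"grip":1,"linear":[-0.16,0.2,0],"rotation":[0,0,0]},{"grip":1,"linear":[-0.19,0.24,0],"rotation":[0,0,0]},{"grip":1,"linear":[-0.21,0.28,0],"rotation":[0,0,0]},{"grip":1,"linear":[-0.24,0.32,0],"rotation":[0,0,0]},{"grip":1,"linear":[-0.27,0.37,0],"rotation":[0,0,0]},{"grip":1,"linear":[-0.29,0.41,0],"rotation":[0,0,0]},{"grip":1,"linear":[-0.32,0.45,0],"rotation":[0,0,0]},{"grip":1,"linear":[-0.34,0.5,0],"rotation":[0,0,0]}]' >/dev/null; python3 nx.py 11
```

```text
t 33.38 ang -105.7(clamp -102.9) r_cmd 31.53 r_meas 31.54 headz 0.1105 Fn 4.27 Ft/L 4.23 est 4.24 tang -2.43/-1.85 Fz -0.4 open 0.341
dr 0.03 [[-0.02, 0.04], [-0.05, 0.09], [-0.07, 0.13], [-0.09, 0.18], [-0.11, 0.22], [-0.14, 0.27], [-0.16, 0.32], [-0.17, 0.36], [-0.19, 0.41], [-0.21, 0.46], [-0.23, 0.51], [-0.24, 0.55]]
```

```bash
python3 -m handwheel '[{"grip":1,"linear":[-0.02,0.04,0],"rotation":[0,0,0]},{"grip":1,"linear":[-0.05,0.09,0],"rotation":[0,0,0]},{"grip":1,"linear":[-0.07,0.13,0],"rotation":[0,0,0]},{"grip":1,"linear":[-0.09,0.18,0],"rotation":[0,0,0]},{"grip":1,"linear":[-0.11,0.22,0],"rotation":[0,0,0]},{"grip":1,"linear":[-0.14,0.27,0],"rotation":[0,0,0]},{"grip":1,"linear":[-0.16,0.32,0],"rotation":[0,0,0]},{"grip":1,"linear":[-0.17,0.36,0],"rotation":[0,0,0]},{"grip":1,"linear":[-0.19,0.41,0],"rotation":[0,0,0]},{"grip":1,"linear":[-0.21,0.46,0],"rotation":[0,0,0]},{"grip":1,"linear":[-0.23,0.51,0],"rotation":[0,0,0]},{"grip":1,"linear":[-0.24,0.55,0],"rotation":[0,0,0]}]' >/dev/null; python3 nx.py 11
```

```text
t 34.38 ang -94.8(clamp -90.1) r_cmd 31.56 r_meas 31.58 headz 0.1105 Fn 3.50 Ft/L 4.10 est 3.89 tang -0.94/-2.11 Fz -1.3 open 0.347
dr 0.08 [[-0.02, 0.05], [-0.03, 0.1], [-0.05, 0.14], [-0.06, 0.19], [-0.07, 0.24], [-0.09, 0.29], [-0.1, 0.34], [-0.11, 0.39], [-0.12, 0.44], [-0.12, 0.49], [-0.13, 0.54], [-0.14, 0.59]]
```

```bash
python3 -m handwheel '[{"grip":1,"linear":[-0.02,0.05,0],"rotation":[0,0,0]},{"grip":1,"linear":[-0.03,0.1,0],"rotation":[0,0,0]},{"grip":1,"linear":[-0.05,0.14,0],"rotation":[0,0,0]},{"grip":1,"linear":[-0.06,0.19,0],"rotation":[0,0,0]},{"grip":1,"linear":[-0.07,0.24,0],"rotation":[0,0,0]},{"grip":1,"linear":[-0.09,0.29,0],"rotation":[0,0,0]},{"grip":1,"linear":[-0.1,0.34,0],"rotation":[0,0,0]},{"grip":1,"linear":[-0.11,0.39,0],"rotation":[0,0,0]},{"grip":1,"linear":[-0.12,0.44,0],"rotation":[0,0,0]},{"grip":1,"linear":[-0.12,0.49,0],"rotation":[0,0,0]},{"grip":1,"linear":[-0.13,0.54,0],"rotation":[0,0,0]},{"grip":1,"linear":[-0.14,0.59,0],"rotation":[0,0,0]}]' >/dev/null; python3 nx.py 11
```

```text
t 35.38 ang -83.8(clamp -77.2) r_cmd 31.67 r_meas 31.66 headz 0.1105 Fn 3.96 Ft/L 5.07 est 4.68 tang -2.09/-2.76 Fz -0.5 open 0.347
dr -0.02 [[-0.01, 0.05], [-0.01, 0.1], [-0.01, 0.15], [-0.02, 0.2], [-0.02, 0.25], [-0.02, 0.3], [-0.02, 0.35], [-0.02, 0.4], [-0.02, 0.46], [-0.02, 0.51], [-0.01, 0.56], [-0.01, 0.61]]
```

```bash
python3 -m handwheel '[{"grip":1,"linear":[-0.01,0.05,0],"rotation":[0,0,0]},{"grip":1,"linear":[-0.01,0.1,0],"rotation":[0,0,0]},{"grip":1,"linear":[-0.01,0.15,0],"rotation":[0,0,0]},{"grip":1,"linear":[-0.02,0.2,0],"rotation":[0,0,0]},{"grip":1,"linear":[-0.02,0.25,0],"rotation":[0,0,0]},{"grip":1,"linear":[-0.02,0.3,0],"rotation":[0,0,0]},{"grip":1,"linear":[-0.02,0.35,0],"rotation":[0,0,0]},{"grip":1,"linear":[-0.02,0.4,0],"rotation":[0,0,0]},{"grip":1,"linear":[-0.02,0.46,0],"rotation":[0,0,0]},{"grip":1,"linear":[-0.02,0.51,0],"rotation":[0,0,0]},{"grip":1,"linear":[-0.01,0.56,0],"rotation":[0,0,0]},{"grip":1,"linear":[-0.01,0.61,0],"rotation":[0,0,0]}]' >/dev/null; python3 nx.py 11
```

```text
t 36.38 ang -72.8(clamp -64.8) r_cmd 31.63 r_meas 31.62 headz 0.1103 Fn 4.93 Ft/L 5.03 est 5.00 tang -2.58/-2.22 Fz -0.3 open 0.347
dr -0.07 [[0.01, 0.05], [0.01, 0.1], [0.02, 0.15], [0.03, 0.2], [0.03, 0.25], [0.04, 0.3], [0.05, 0.35], [0.06, 0.4], [0.07, 0.45], [0.08, 0.5], [0.1, 0.55], [0.11, 0.6]]
```

```bash
python3 -m handwheel '[{"grip":1,"linear":[0.01,0.05,0],"rotation":[0,0,0]},{"grip":1,"linear":[0.01,0.1,0],"rotation":[0,0,0]},{"grip":1,"linear":[0.02,0.15,0],"rotation":[0,0,0]},{"grip":1,"linear":[0.03,0.2,0],"rotation":[0,0,0]},{"grip":1,"linear":[0.03,0.25,0],"rotation":[0,0,0]},{"grip":1,"linear":[0.04,0.3,0],"rotation":[0,0,0]},{"grip":1,"linear":[0.05,0.35,0],"rotation":[0,0,0]},{"grip":1,"linear":[0.06,0.4,0],"rotation":[0,0,0]},{"grip":1,"linear":[0.07,0.45,0],"rotation":[0,0,0]},{"grip":1,"linear":[0.08,0.5,0],"rotation":[0,0,0]},{"grip":1,"linear":[0.1,0.55,0],"rotation":[0,0,0]},{"grip":1,"linear":[0.11,0.6,0],"rotation":[0,0,0]}]' >/dev/null; python3 nx.py 11
```

```text
t 37.38 ang -61.7(clamp -52.3) r_cmd 31.56 r_meas 31.50 headz 0.1101 Fn 4.90 Ft/L 5.19 est 5.09 tang -2.96/-2.46 Fz -0.7 open 0.342
dr -0.08 [[0.01, 0.05], [0.03, 0.1], [0.05, 0.14], [0.06, 0.19], [0.08, 0.24], [0.1, 0.29], [0.12, 0.33], [0.14, 0.38], [0.16, 0.43], [0.18, 0.47], [0.2, 0.52], [0.22, 0.56]]
```

```bash
python3 -m handwheel '[{"grip":1,"linear":[0.01,0.05,0],"rotation":[0,0,0]},{"grip":1,"linear":[0.03,0.1,0],"rotation":[0,0,0]},{"grip":1,"linear":[0.05,0.14,0],"rotation":[0,0,0]},{"grip":1,"linear":[0.06,0.19,0],"rotation":[0,0,0]},{"grip":1,"linear":[0.08,0.24,0],"rotation":[0,0,0]},{"grip":1,"linear":[0.1,0.29,0],"rotation":[0,0,0]},{"grip":1,"linear":[0.12,0.33,0],"rotation":[0,0,0]},{"grip":1,"linear":[0.14,0.38,0],"rotation":[0,0,0]},{"grip":1,"linear":[0.16,0.43,0],"rotation":[0,0,0]},{"grip":1,"linear":[0.18,0.47,0],"rotation":[0,0,0]},{"grip":1,"linear":[0.2,0.52,0],"rotation":[0,0,0]},{"grip":1,"linear":[0.22,0.56,0],"rotation":[0,0,0]}]' >/dev/null; python3 nx.py 11
```

```text
t 38.38 ang -50.7(clamp -39.7) r_cmd 31.49 r_meas 31.44 headz 0.1100 Fn 4.39 Ft/L 5.15 est 4.88 tang -1.97/-2.35 Fz -0.2 open 0.347
dr -0.05 [[0.02, 0.04], [0.05, 0.09], [0.07, 0.13], [0.1, 0.18], [0.12, 0.22], [0.15, 0.26], [0.18, 0.3], [0.21, 0.35], [0.23, 0.39], [0.26, 0.43], [0.29, 0.47], [0.32, 0.51]]
```

```bash
python3 -m handwheel '[{"grip":1,"linear":[0.02,0.04,0],"rotation":[0,0,0]},{"grip":1,"linear":[0.05,0.09,0],"rotation":[0,0,0]},{"grip":1,"linear":[0.07,0.13,0],"rotation":[0,0,0]},{"grip":1,"linear":[0.1,0.18,0],"rotation":[0,0,0]},{"grip":1,"linear":[0.12,0.22,0],"rotation":[0,0,0]},{"grip":1,"linear":[0.15,0.26,0],"rotation":[0,0,0]},{"grip":1,"linear":[0.18,0.3,0],"rotation":[0,0,0]},{"grip":1,"linear":[0.21,0.35,0],"rotation":[0,0,0]},{"grip":1,"linear":[0.23,0.39,0],"rotation":[0,0,0]},{"grip":1,"linear":[0.26,0.43,0],"rotation":[0,0,0]},{"grip":1,"linear":[0.29,0.47,0],"rotation":[0,0,0]},{"grip":1,"linear":[0.32,0.51,0],"rotation":[0,0,0]}]' >/dev/null; python3 nx.py 11
```

```text
t 39.38 ang -39.8(clamp -26.1) r_cmd 31.46 r_meas 31.42 headz 0.1102 Fn 5.68 Ft/L 5.00 est 5.24 tang -2.56/-2.40 Fz -1.9 open 0.340
dr -0.10 [[0.03, 0.04], [0.06, 0.08], [0.1, 0.11], [0.13, 0.15], [0.17, 0.19], [0.2, 0.22], [0.24, 0.26], [0.27, 0.3], [0.31, 0.33], [0.34, 0.37], [0.38, 0.4], [0.42, 0.44]]
```

```bash
python3 -m handwheel '[{"grip":1,"linear":[0.03,0.04,0],"rotation":[0,0,0]},{"grip":1,"linear":[0.06,0.08,0],"rotation":[0,0,0]},{"grip":1,"linear":[0.1,0.11,0],"rotation":[0,0,0]},{"grip":1,"linear":[0.13,0.15,0],"rotation":[0,0,0]},{"grip":1,"linear":[0.17,0.19,0],"rotation":[0,0,0]},{"grip":1,"linear":[0.2,0.22,0],"rotation":[0,0,0]},{"grip":1,"linear":[0.24,0.26,0],"rotation":[0,0,0]},{"grip":1,"linear":[0.27,0.3,0],"rotation":[0,0,0]},{"grip":1,"linear":[0.31,0.33,0],"rotation":[0,0,0]},{"grip":1,"linear":[0.34,0.37,0],"rotation":[0,0,0]},{"grip":1,"linear":[0.38,0.4,0],"rotation":[0,0,0]},{"grip":1,"linear":[0.42,0.44,0],"rotation":[0,0,0]}]' >/dev/null; python3 nx.py 11
```

```text
t 40.38 ang -28.6(clamp -13.7) r_cmd 31.37 r_meas 31.39 headz 0.1103 Fn 5.33 Ft/L 5.05 est 5.15 tang -2.22/-2.50 Fz -1.2 open 0.344
dr -0.09 [[0.04, 0.03], [0.08, 0.06], [0.12, 0.09], [0.16, 0.12], [0.2, 0.15], [0.24, 0.18], [0.28, 0.21], [0.32, 0.24], [0.36, 0.27], [0.4, 0.29], [0.45, 0.32], [0.49, 0.35]]
```

```bash
python3 -m handwheel '[{"grip":1,"linear":[0.04,0.03,0],"rotation":[0,0,0]},{"grip":1,"linear":[0.08,0.06,0],"rotation":[0,0,0]},{"grip":1,"linear":[0.12,0.09,0],"rotation":[0,0,0]},{"grip":1,"linear":[0.16,0.12,0],"rotation":[0,0,0]},{"grip":1,"linear":[0.2,0.15,0],"rotation":[0,0,0]},{"grip":1,"linear":[0.24,0.18,0],"rotation":[0,0,0]},{"grip":1,"linear":[0.28,0.21,0],"rotation":[0,0,0]},{"grip":1,"linear":[0.32,0.24,0],"rotation":[0,0,0]},{"grip":1,"linear":[0.36,0.27,0],"rotation":[0,0,0]},{"grip":1,"linear":[0.4,0.29,0],"rotation":[0,0,0]},{"grip":1,"linear":[0.45,0.32,0],"rotation":[0,0,0]},{"grip":1,"linear":[0.49,0.35,0],"rotation":[0,0,0]}]' >/dev/null; python3 nx.py 9
```

```text
t 41.38 ang -17.6(clamp -2.2) r_cmd 31.30 r_meas 31.36 headz 0.1103 Fn 4.38 Ft/L 5.10 est 4.85 tang -2.29/-2.48 Fz -0.5 open 0.345
dr -0.05 [[0.04, 0.02], [0.07, 0.04], [0.11, 0.06], [0.14, 0.08], [0.18, 0.1], [0.22, 0.11], [0.26, 0.13], [0.29, 0.15], [0.33, 0.16], [0.37, 0.18], [0.4, 0.2], [0.44, 0.21]]
```

```bash
python3 -m handwheel '[{"grip":1,"linear":[0.04,0.02,0],"rotation":[0,0,0]},{"grip":1,"linear":[0.07,0.04,0],"rotation":[0,0,0]},{"grip":1,"linear":[0.11,0.06,0],"rotation":[0,0,0]},{"grip":1,"linear":[0.14,0.08,0],"rotation":[0,0,0]},{"grip":1,"linear":[0.18,0.1,0],"rotation":[0,0,0]},{"grip":1,"linear":[0.22,0.11,0],"rotation":[0,0,0]},{"grip":1,"linear":[0.26,0.13,0],"rotation":[0,0,0]},{"grip":1,"linear":[0.29,0.15,0],"rotation":[0,0,0]},{"grip":1,"linear":[0.33,0.16,0],"rotation":[0,0,0]},{"grip":1,"linear":[0.37,0.18,0],"rotation":[0,0,0]},{"grip":1,"linear":[0.4,0.2,0],"rotation":[0,0,0]},{"grip":1,"linear":[0.44,0.21,0],"rotation":[0,0,0]}]' >/dev/null; python3 nx.py 3
```

```text
t 42.38 ang -8.7(clamp 6.9) r_cmd 31.25 r_meas 31.29 headz 0.1102 Fn 5.28 Ft/L 4.89 est 5.03 tang -2.11/-2.35 Fz -1.2 open 0.345
dr -0.07 [[0.01, 0.0], [0.03, 0.01], [0.04, 0.01], [0.05, 0.02], [0.07, 0.02], [0.08, 0.02], [0.09, 0.03], [0.1, 0.03], [0.12, 0.04], [0.13, 0.04], [0.14, 0.05], [0.16, 0.05]]
```

```bash
python3 -m handwheel '[{"grip":1,"linear":[0.02,0,0],"rotation":[0,0,0]},{"grip":1,"linear":[0.04,0.01,0],"rotation":[0,0,0]},{"grip":1,"linear":[0.05,0.01,0],"rotation":[0,0,0]},{"grip":1,"linear":[0.07,-0.04,0],"rotation":[0,0,0]},{"grip":1,"linear":[0.14,-0.2,0],"rotation":[0,0,0]},{"grip":1,"linear":[0.24,-0.45,0],"rotation":[0,0,0]},{"grip":1,"linear":[0.34,-0.7,0],"rotation":[0,0,0]},{"grip":1,"linear":[0.34,-0.75,-1],"rotation":[0,0,0]},{"grip":1,"linear":[0.34,-0.75,-2.5],"rotation":[0,0,0]},{"grip":1,"linear":[0.34,-0.75,-3.7],"rotation":[0,0,0]},{"grip":1,"linear":[0.34,-0.75,-4],"rotation":[0,0,0]},{"grip":1,"linear":[0.34,-0.75,-4],"rotation":[0,0,0]}]'; python3 st.py
python3 - <<'E'
from h import *
T=pose(); d=np.array([.5540,-.1917,.175])-T[:3,3]; print(T[:3,:3].T@d*100)
E
```

```text
time_s: 43.38
eef_pos: [0.5901, 0.1689, 0.1936]
eef_rot: [0.002, 0.622, 0.783, 0.001]
wrist_force: [0.2, -1.3, -2.5]
opening: 0.341
t 43.3833 head [0.5904 0.1698 0.1528] r 0.0244 ang -2.9 clamp 0.0224 0.0054 F [ 0.171  -1.342  -2.5187] tq [ 0.0335 -0.0278 -0.0506] axes x [-0.225   0.9744] y [0.9743 0.225 ]
[-34.32305763 -11.63710213   1.83063568]
```

```bash
python3 -m handwheel '[{"grip":1,"linear":[-2,-0.7,0],"rotation":[0,0,0]},{"grip":1,"linear":[-5.5,-1.9,0],"rotation":[0,0,0]},{"grip":1,"linear":[-9.2,-3.1,0],"rotation":[0,0,0]},{"grip":1,"linear":[-13,-4.4,0],"rotation":[0,0,0]},{"grip":1,"linear":[-16.8,-5.7,0],"rotation":[0,0,0]},{"grip":1,"linear":[-20.6,-7,0],"rotation":[0,0,0]},{"grip":1,"linear":[-24.4,-8.3,0],"rotation":[0,0,0]},{"grip":1,"linear":[-28,-9.5,0],"rotation":[0,0,0]},{"grip":1,"linear":[-31,-10.5,0],"rotation":[0,0,0]},{"grip":1,"linear":[-33.3,-11.3,0.5],"rotation":[0,0,0]},{"grip":1,"linear":[-34.3,-11.6,0.9],"rotation":[0,0,0]},{"grip":1,"linear":[-34.3,-11.6,0.9],"rotation":[0,0,0]}]' >/dev/null
python3 -m handwheel '[{"grip":1,"linear":[0,0,0],"rotation":[0,0,0]},{"grip":1,"linear":[0,0,0],"rotation":[0,0,0]},{"grip":1,"linear":[0,0,0],"rotation":[0,0,0]},{"grip":1,"linear":[0,0,0],"rotation":[0,0,0]}]'
python3 - <<'E'
from h import *
np.set_printoptions(precision=4,suppress=True)
im,T=shot('wrist','w7'); zoom('raw_w7','w7z',(220,150,340,380),3)
im,_=shot('side','d7'); zoom('raw_d7','d7z',(230,180,340,310),4.6)
im,_=shot('scene','c7'); zoom('raw_c7','c7z',(150,130,270,250),4.6)
a=cv2.imread('pics/w7z.png')[:552];b=cv2.imread('pics/d7z.png')[:552]
print(a.shape,b.shape,T[:3,3]); h=min(len(a),len(b)); cv2.imwrite('pics/m7.png',np.hstack([a[:h],b[:h][:,:430]]))
E
```

```text
time_s: 44.72
eef_pos: [0.5533, -0.1902, 0.1825]
eef_rot: [0.0, 0.622, 0.783, 0.0]
wrist_force: [-0.7, -0.3, -1.5]
opening: 0.346
(552, 360, 3) (552, 506, 3) [ 0.5533 -0.1902  0.1825]
```

View pics/m7.png

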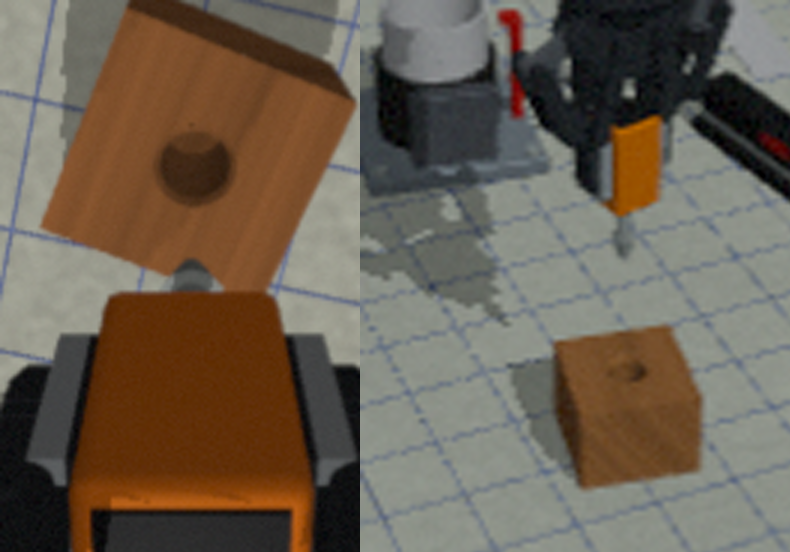

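View pics/c7z.png

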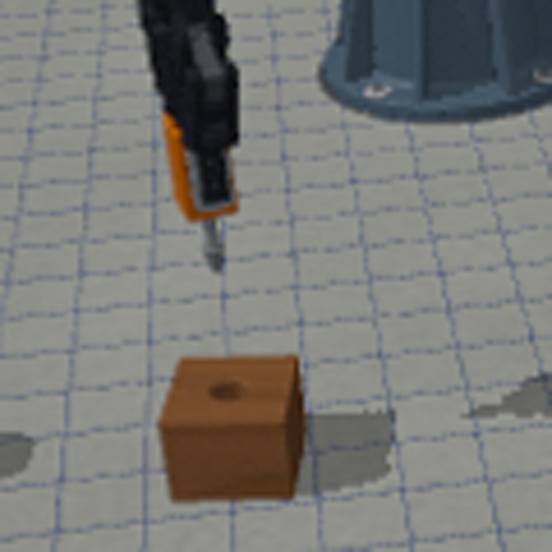

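```bash
python3 - <<'E'
from h import *
np.set_printoptions(precision=4,suppress=True)
T=np.load('pics/w7.npy'); zt=T[2,3]-.0488
for n,t,h in [('wrist',(220+192/3,150+263/3),(220+196/3,150+169/3)),('side',(230+(625-360)/4.6,180+254/4.6),(230+(628-360)/4.6,180+371/4.6)),('scene',(150+216/4.6,130+269/4.6),(150+225/4.6,130+391/4.6))]:
    a=onz(n,t[0]-.35,t[1]-.35,zt,T); b=onz(n,h[0]-.35,h[1]-.35,.055,T); print(n,a,b,(b-a)[:2]*1e3,'tool',((b-a)@T[:3,:3])[:2]*1e3)
E
```

```text
wrist [ 0.5531 -0.1892  0.1337] [ 0.5553 -0.1937  0.055 ] [ 2.2687 -4.4153] tool [-4.8104  1.1837]
side [ 0.5558 -0.1895  0.1337] [ 0.5551 -0.1968  0.055 ] [-0.6491 -7.2638] tool [-6.9228 -2.3041]
scene [ 0.5505 -0.192   0.1337] [ 0.5561 -0.1967  0.055 ] [ 5.5436 -4.6712] tool [-5.8025  4.3152]
```

```bash
python3 -m handwheel '[{"grip":1,"linear":[-0.21,-0.05,1],"rotation":[0,0,0]},{"grip":1,"linear":[-0.21,-0.05,3],"rotation":[0,0,0]},{"grip":1,"linear":[-0.21,-0.05,5],"rotation":[0,0,0]},{"grip":1,"linear":[-0.21,-0.05,6.5],"rotation":[0,0,0]},{"grip":1,"linear":[-0.21,-0.05,7.5],"rotation":[0,0,0]},{"grip":1,"linear":[-0.21,-0.05,8],"rotation":[0,0,0]},{"grip":1,"linear":[-0.21,-0.05,8.3],"rotation":[0,0,0]},{"grip":1,"linear":[-0.21,-0.05,8.3],"rotation":[0,0,0]},{"grip":1,"linear":[-0.21,-0.05,8.3],"rotation":[0,0,0]}]'
python3 - <<'E'
from h import *
np.set_printoptions(precision=4,suppress=True)
print(status.get_obs()['torque'])
im,T=shot('wrist','w8'); zoom('raw_w8','w8z',(220,150,340,380),3)
im,_=shot('side','d8'); zoom('raw_d8','d8z',(250,210,330,310),5.5)
im,_=shot('scene','c8'); zoom('raw_c8','c8z',(165,160,245,260),5.5)
cv2.imwrite('pics/m8.png',np.hstack([cv2.imread('pics/d8z.png')[:550,:400],cv2.imread('pics/c8z.png')[:550,:400]]))
E
```

```text
time_s: 45.62
eef_pos: [0.5534, -0.194, 0.1]
eef_rot: [0.001, 0.623, 0.783, 0.0]
wrist_force: [-0.2, -0.7, -1.6]
opening: 0.347
[ 0.0276  0.053  -0.0051]
```

View pics/m8.png

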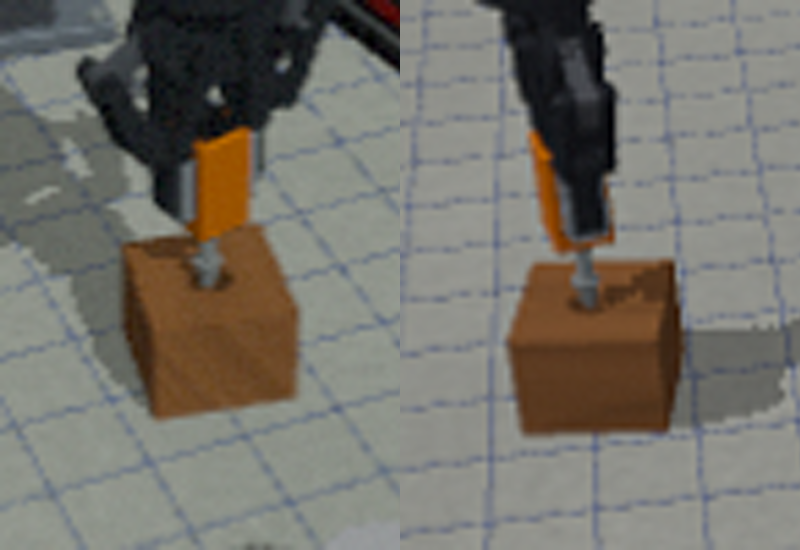

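View pics/w8z.png

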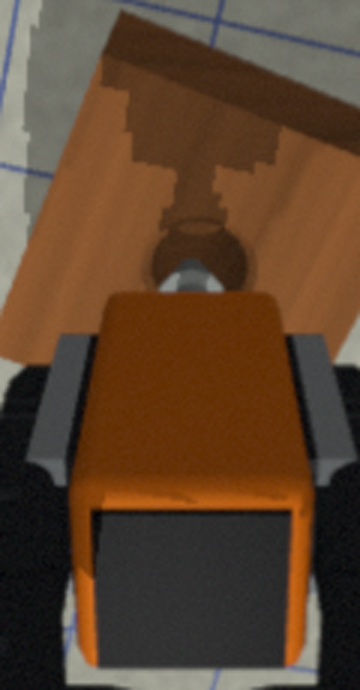

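```bash
python3 -m handwheel '[{"grip":1,"linear":[0,0.1,0.4],"rotation":[0,0,0]},{"grip":1,"linear":[0,0.1,1],"rotation":[0,0,0]},{"grip":1,"linear":[0,0.1,1.7],"rotation":[0,0,0]},{"grip":1,"linear":[0,0.1,2.4],"rotation":[0,0,0]},{"grip":1,"linear":[0,0.1,3],"rotation":[0,0,0]},{"grip":1,"linear":[0,0.1,3.3],"rotation":[0,0,0]},{"grip":1,"linear":[0,0.1,3.45],"rotation":[0,0,0]},{"grip":1,"linear":[0,0.1,3.45],"rotation":[0,0,0]},{"grip":1,"linear":[0,0.1,3.45],"rotation":[0,0,0]}]'
python3 st.py
```

```text
time_s: 46.52
eef_pos: [0.554, -0.1936, 0.0649]
eef_rot: [0.0, 0.622, 0.783, 0.0]
wrist_force: [0.1, -0.2, -1.8]
opening: 0.341
t 46.5167 head [ 0.5542 -0.1927  0.0241] r 0.3639 ang -91.9 clamp 0.0402 -0.3584 F [ 0.1075 -0.237  -1.8187] tq [-0.0461  0.0033 -0.0386] axes x [-0.225   0.9744] y [0.9744 0.225 ]
```

```bash
python3 -m handwheel '[{"grip":1,"linear":[0,0,0.05],"rotation":[0,0,0]},{"grip":1,"linear":[0,0,0.1],"rotation":[0,0,0]},{"grip":1,"linear":[0,0,0.1],"rotation":[0,0,0]},{"grip":1,"linear":[0,0,0.1],"rotation":[0,0,0]}]'
```

```text
time_s: 46.85
eef_pos: [0.5539, -0.1935, 0.0639]
eef_rot: [0.0, 0.623, 0.783, 0.0]
wrist_force: [0.7, -0.4, -1.5]
opening: 0.345
```

```bash
python3 -m handwheel '[{"grip":1,"linear":[0,0,0.04],"rotation":[0,0,0]},{"grip":1,"linear":[0,0,0.08],"rotation":[0,0,0]},{"grip":1,"linear":[0,0,0.08],"rotation":[0,0,0]},{"grip":1,"linear":[0,0,0.08],"rotation":[0,0,0]}]'
```

```text
time_s: 47.18
eef_pos: [0.554, -0.1935, 0.0638]
eef_rot: [0.0, 0.622, 0.783, -0.0]
wrist_force: [-3.1, 1.1, 5.2]
opening: 0.342
```

```bash
python3 -m handwheel '[{"grip":2.8,"linear":[0,0,-0.03],"rotation":[0,0,0]},{"grip":3.1,"linear":[0,0,-0.05],"rotation":[0,0,0]},{"grip":3.4,"linear":[0,0,-0.05],"rotation":[0,0,0]},{"grip":3.8,"linear":[0,0,-0.05],"rotation":[0,0,0]},{"grip":4.5,"linear":[0,0,-0.05],"rotation":[0,0,0]},{"grip":5.5,"linear":[0,0,-0.05],"rotation":[0,0,0]},{"grip":7,"linear":[0,0,-0.05],"rotation":[0,0,0]},{"grip":8,"linear":[0,0,-0.05],"rotation":[0,0,0]},{"grip":8,"linear":[0,0,-0.05],"rotation":[0,0,0]}]'
python3 -c "
from h import *
shot('wrist','w9',None,1)"
```

```text
time_s: 47.93
eef_pos: [0.5539, -0.1935, 0.0635]
eef_rot: [0.0, 0.623, 0.783, -0.0]
wrist_force: [-0.6, -1.2, 0.1]
opening: 0.933
```

View pics/w9.png

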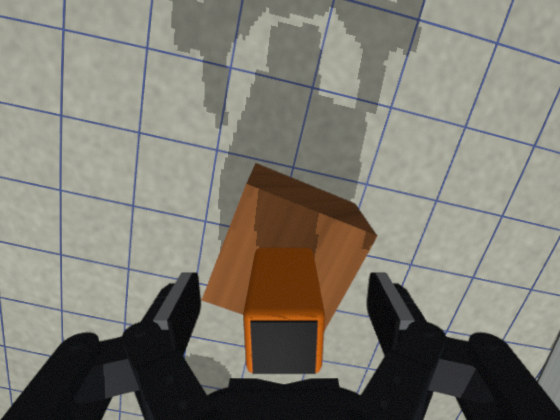

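The fingers are clear on both sides (pads near x=190 and x=380, handle x=245–322). I'll retreat straight up and check.

```bash
python3 -m handwheel '[{"grip":8,"linear":[0,0,-1],"rotation":[0,0,0]},{"grip":8,"linear":[0,0,-3],"rotation":[0,0,0]},{"grip":8,"linear":[0,0,-6],"rotation":[0,0,0]},{"grip":8,"linear":[0,0,-10],"rotation":[0,0,0]},{"grip":8,"linear":[0,0,-13],"rotation":[0,0,0]},{"grip":8,"linear":[0,0,-15],"rotation":[0,0,0]},{"grip":8,"linear":[0,0,-15],"rotation":[0,0,0]},{"grip":8,"linear":[0,0,-15],"rotation":[0,0,0]},{"grip":8,"linear":[0,0,-15],"rotation":[0,0,0]}]'
python3 - <<'E'
from h import *
im,T=shot('wrist','w10'); zoom('raw_w10','w10z',(200,130,360,250),2.5)
im,_=shot('side','d10'); zoom('raw_d10','d10z',(250,220,330,300),5)
im,_=shot('scene','c10'); zoom('raw_c10','c10z',(160,170,240,250),5)
a=[cv2.imread(f'pics/{k}10z.png') for k in 'wdc']; a=[x[:300,:400] for x in a]
cv2.imwrite('pics/m10.png',np.vstack([np.hstack([cv2.resize(cv2.imread('pics/d10z.png'),(300,300)),cv2.resize(cv2.imread('pics/c10z.png'),(300,300))]),cv2.copyMakeBorder(a[0],0,0,0,200,0)]))
s=cv2.imread('pics/raw_c10.png'); s0=cv2.imread('pics/scene0.png'); d=cv2.absdiff(s,s0).max(2)
for n,(x0,y0,x1,y1) in dict(tin=(90,195,130,245),stapler=(275,240,340,285),tub=(395,165,475,215)).items(): print(n,(d[y0:y1,x0:x1]>40).sum())
E
```

```text
time_s: 48.73
eef_pos: [0.5534, -0.1932, 0.213]
eef_rot: [-0.0, 0.623, 0.783, -0.0]
wrist_force: [-0.3, -0.1, -0.9]
opening: 0.933
tin 0
stapler 0
tub 415
```

View pics/m10.png

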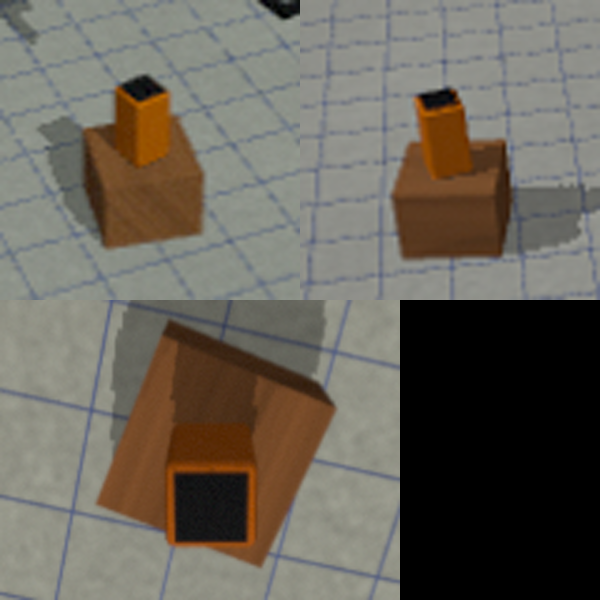

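```bash
python3 - <<'E'
from h import *
a=cv2.imread('pics/scene0.png')[150:230,385:485]; b=cv2.imread('pics/raw_c10.png')[150:230,385:485]
cv2.imwrite('pics/tub.png',cv2.resize(np.hstack([a,b]),None,fx=4,fy=4))
np.set_printoptions(precision=4,suppress=True)
T=np.load('pics/w10.npy')
P=lambda pts,z:np.array([onz('wrist',200+u/2.5-.3,130+(v-300)/2.5-.3,z,T) for u,v in pts])
hd=P([(167,466),(257,466),(253,546),(167,544)],.112); st=P([(172,340),(334,407),(263,567),(97,504)],.055)
print(hd.mean(0),st.mean(0),np.linalg.norm((hd-st).mean(0)[:2]))
E
```

```text
[ 0.5537 -0.1933  0.112 ] [ 0.5558 -0.193   0.055 ] 0.0021360131467519964
```

View pics/tub.png

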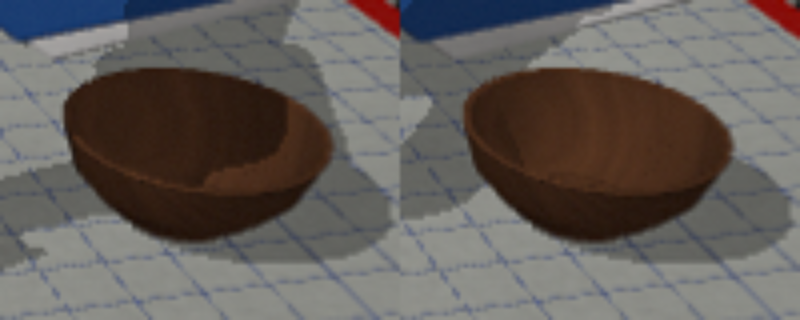

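The tub hasn't moved. The difference in the picture is only the arm's shadow. The tool stands upright in the block, about 2 mm off its axis, so I'm handing in.

```bash
python3 -c "
from bench import ctrl
print(ctrl.hand_in())"
```

```text
the job is handed in; nothing more can be done
None
```

I ran the deburring tool once around the tube's inner edge, from the red mark counter-clockwise back past it. I then put it back in its stand, let go and handed in just after 48.7 s of the 72 s limit. No verdict was reported.

**Force:** Readings were about once a second. Sideways pressure was mostly 3–5 N and peaked at about 5.8 N, excluding drag of up to about 3 N along the edge. It dipped to about 1.8 N around 40° past the mark, below the 2–8 N range but above the 1 N the step needs. I corrected the circle's centre there and it recovered. The head stayed at a computed height of about 110 mm.

**Final checks:**
- **Tool:** it stands upright in the block, its axis about 2 mm from the block's. The gripper is open and about 10 cm above the handle.
- **Tin and stapler:** the scene picture shows no change from the start.
- **Tub:** it differs only by the arm's shadow; its outline is in the same place.

**Disagreements:**
- **Tube centre:** contact put it about 1.7 mm from where the camera did.
- **Circle radius:** the fitted radius came out about 0.5 mm larger than nominal, so the head may have run roughly 2 mm higher than computed, still inside the 5 mm allowance.
- **Stand hole:** the three cameras disagreed by up to about 6 mm, so I lined the tip up with the hole in the wrist view before lowering it.

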